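# Load corn cobs from the vegetable bin into the covered table grill

### The arm

A 7-joint arm with a two-finger parallel gripper is mounted at the origin on the work surface. World frame = base frame: x ahead of the robot, y to its left, z up, the work surface at z = 0. Lengths are in mm, angles in rad, forces in N, time in s.
With the tool pointing down it reaches from about 400 to 875 mm from the base axis. Payload 4.4 kg.
Tool frame: the origin (TCP) lies on the centre line of the jaws, within the pads' length; the fingertips stand 14 mm ahead of it and the grasp point (between the pads) lies 5 mm behind it (tips_ahead is the distance from the TCP to the fingertips, in mm); z points along the fingers, y is the line along which they close (so a half turn about z gives the same grasp; the last joint's range is limited). The gripper opens to 85 mm and grips with 20 to 120 N. Pads are 22 mm wide; open, the fingers measure 114 mm over their backs; the gripper's body (76 mm by 85 mm) begins 54 mm behind the grasp point. The pads swing forward as they close: fully open they stand 13 mm farther back than shut.
Start: joints at [1.265, 0.628, 0.038, 1.517, -0.027, 0.996, -0.02], TCP at [154.407, -631.408, 245.313] pointing down, gripper open.
Joint ranges: [-3.06, 3.06], [-0.37, 2.12], [-1.25, 1.32], [0.18, 2.47], [-1.1, 4.24], [0.23, 1.98], [-2.94, 2.94]. Speed limits (rad/s): [2.57, 2.57, 3.14, 3.14, 3.14, 3.14, 3.14].

### API

Orientations are given as [roll, pitch, yaw] about the fixed x, y, z axes, in that order (R = Rz(yaw) Ry(pitch) Rx(roll)).
In Python, from cell import * gives the robot as it stands.
- The arm moves only by the tool move_arm, never from a script. Its argument "rows" is text: rows parted by semicolons, each of 7 numbers parted by spaces: the shift along the tool's x, y, z scaled (see below), then the turn, a rotation vector about the tool's x, y, z scaled (see below), then the closure, from -1 (fully open) to 1 (shut). A call has 1 to 12 rows; each row is the pose to reach, as a shift and turn from the pose commanded when the call began, along the tool's axes at that moment; what a row does not reach only later rows make up. The controller multiplies each number of a shift by 0.3 m and each number of a turn by pi/2 rad. A row lasts 1/12 s, in which the tool goes at most 41.7 mm and 7.16 degrees, less where a joint would pass 70% of its speed; a pose out of reach is approached as far as the arm can. A call with a number of a shift or a turn outside -1 to 1 is refused whole. A call with a gripper value outside its range is refused whole. The fingers move at their own pace and stop on an object; the grip force is fixed at half the most. Time passes only in rows, so rows that repeat a pose let the fingers close. It gives the time, the measured TCP pose, the force, the opening and the grip force at its end, in the units of the state.
- read_state(): the state, without advancing time (a new reading comes with each control period).
- get_image(name): name is "side" or "top" or "wrist"; returns a dict with "img" (400x640x3 uint8, red, green, blue), "vfov" (degrees; the focal length in pixels is half the picture's height over the tangent of half this angle, whatever the lens; pixels are square), "cx", "cy" (the principal point, pixels), "extrinsics" (4x4, takes a point from camera to world coordinates); the wrist camera has in their place "T_tool_cam" (4x4, takes a point from camera to tool coordinates, whose origin is the TCP and whose axes are the flange's). Camera axes: x right, y up, looking along -z (the intrinsics and any distortion apply to the point x, -y, -z); pixel columns grow to the right and rows downward; lengths in mm; the calibration is good to about 2 mm. The wrist camera is an equidistant fisheye: a pixel r from the principal point sees the ray r / f radians off the axis. A picture is of the moment at which its call begins: read the wrist's pose just before it. There is no depth.
- finish_job(): hands the job in; it is judged then, once.
The state is a dict: "clock": time; "qpos": joint angles; "qd": joint speeds; "tau": joint torques, N m; "eef_pos": TCP position; "tool_rot": TCP orientation; "force": force on the tool from outside, world axes, zero at the start; "torque": the same for the moment, N m; "width": finger opening in mm; "gripper_force": force on a finger pad.
Only numpy, scipy, OpenCV 4.12 (cv2) and the standard library are available. Lean on these libraries where they do the work, as an engineer would, in place of code of your own. Each camera call takes 0.05 s, during which the arm holds its last target. There are 200 camera calls.

### The job

Grill the corn: raise the lid of the table grill by its handle to about 75 degrees, no farther back because of the oil bottle behind it, let go so that its stiff hinge holds it there, and then lay every corn cob from the sloped vegetable bin on the ribbed plate, each lying front to back in a groove between the ribs, side by side, none on top of another. Then lower the lid gently until it is fully shut, without letting it slam, and last of all turn the dial clockwise a quarter turn from off, to its first mark. Leave the carrot and the potato in the bin, and do not knock over or push away the mug, jar, mill or bottle.

Things in the scene. Friction and masses are not known exactly. Their poses are not given: they have to be found in the camera images.
- grill: covered electric table grill, fixed: black base with a ribbed dark plate under a domed aluminium lid; black thermostat box on its right (-y) side; 364 mm wide with the box. Origin under the middle of its whole footprint at counter level; its front (-x of its frame) faces the robot; x points to the hinge at the back, y to its left, z up.
- plate_mid (a point): centre of the grill's plate, on the flat between ribs, 55 mm above the counter; axes as the grill's. Plate 180 (x) by 264 mm (y), rim 9 mm above it. Ribs 6 mm wide and high run along x at y = +-16, +-48, +-80, +-112 mm, so a cob settles in a groove at y = 0, +-32, +-64 or +-96 mm, its axis 21 mm above this point. Four cobs fit, fingers too, at y = +-32 and +-96 mm.
- lid_hinge (a point): the lid's hinge axis (parallel to the grill's y), at the back of the grill, 100 mm behind and 13 mm above plate_mid. The point turns with the lid. The lid is a hollow dome 200 mm deep from hinge to front wall, 284 mm wide, 51 mm high.
- lid_handle (a point): middle of the lid's handle: black round bar 16 mm thick, 140 mm long along y, a post at each end, 42 mm in front of the lid's front wall; 242 mm before the hinge axis and 22 mm above it when shut, so it moves on a 243 mm radius. It can be pinched from above, one finger before and one behind the bar, with the lid shut or raised.
- lid (a joint): lid angle in rad: 0 shut, grows as it is raised, stop at 1.75 (100 degrees); 75 degrees is 1.31. Stiff friction hinge (about 0.95 N m; 6 to 7 N at the handle lifts it): the lid stays at any angle where it is left. May start slightly ajar.
- dial_grip (a point): the thermostat dial's grip point, on its upright axis, 87 mm above the counter, 45 mm from the lid's side wall. Its finger bar is 38 mm long, 14 mm wide, from 7 mm above to 25 mm below this point; it lies along the grill's x when the dial reads 0 and turns with it. A white line on its top points to the front at 0; white ticks on the box mark 0 and 90 degrees.
- dial (a joint): dial angle in rad, seen from above clockwise positive: 0 = off, 1.57 (a quarter turn, first mark) = medium; stop at 4.2. Turns easily and stays.
- bin: pale wooden bin, fixed, 250 (x) by 276 mm (y): 2 rows of 3 compartments, centres at x = +-61, y = -90, 0, 90 mm. Origin under its middle, front towards -x. Compartments are 84 mm wide (y), 116 mm long; floors fall 10 degrees to the front and are a shallow V (12 degrees) so round things settle in the middle line. Walls along x 64 mm high; cross walls 46 (front), 60, 66 mm (back); 6 mm thick.
- carrot: carrot, tapering, 28 mm thick and 105 mm long, in one compartment of the bin; stays there. Origin at its centre.
- potato: potato, 52 mm thick and 84 mm long, in one compartment of the bin; stays there. Origin at its centre.
- oil_bottle: oil bottle, 60 mm thick, 230 mm high, standing about 7 cm behind the grill. Origin at the middle of its foot.
- pepper_mill: wooden pepper mill, 56 mm thick, 182 mm high, standing behind the bin. Origin at the middle of its foot.
- spice_jar: spice jar, 48 mm thick, 100 mm high, standing at the back. Origin at the middle of its foot.
- mug: white mug, 80 mm wide, 90 mm high, standing behind the bin. Origin at the middle of its foot.
- cob1: half cob of sweetcorn, a round stubby rod 40 mm in diameter and 100 mm long, about 0.11 kg. Origin at its centre, on its long axis; x runs along the axis (either way round). Starts lying along x of the bin in a compartment of its own, its axis about 50 mm above the counter, front end 10 degrees lower. May be absent.
- cob2: half cob of sweetcorn, a round stubby rod 40 mm in diameter and 100 mm long, about 0.11 kg. Origin at its centre, on its long axis; x runs along the axis (either way round). Starts lying along x of the bin in a compartment of its own, its axis about 50 mm above the counter, front end 10 degrees lower. May be absent.
- cob3: half cob of sweetcorn, a round stubby rod 40 mm in diameter and 100 mm long, about 0.11 kg. Origin at its centre, on its long axis; x runs along the axis (either way round). Starts lying along x of the bin in a compartment of its own, its axis about 50 mm above the counter, front end 10 degrees lower. May be absent.
- cob4: half cob of sweetcorn, a round stubby rod 40 mm in diameter and 100 mm long, about 0.11 kg. Origin at its centre, on its long axis; x runs along the axis (either way round). Starts lying along x of the bin in a compartment of its own, its axis about 50 mm above the counter, front end 10 degrees lower. May be absent.
Mind the look-alikes: they are no part of the job. Leave any pink look-alike of the carrot alone. What is shaped like the cob2 but purple is not meant.

How it is judged (in metres and radians):
On the way, in this order (a step that is already met when the one before it is completed fails the run):
1. the lid stands at about 75 degrees (67 to 83), let go (value of joint lid between 1.17 and 1.45 rad and contact force between the fingers and grill below 0.2 N), for 0.4 s.
2. every cob lies in a groove of the grill plate, let go, under the raised lid (x of cob1 in the frame of plate_mid between -0.05 and 0.05 m and y of cob1 in the frame of plate_mid between -0.122 and 0.122 m and z of cob1 in the frame of plate_mid between 0.012 and 0.03 m and angle between the x axis of each of cob1, cob2, cob3, cob4 and the x axis of plate_mid, either way round below 0.35 rad and linear speed of each of cob1, cob2, cob3, cob4 below 0.03 m/s and x of cob2 in the frame of plate_mid between -0.05 and 0.05 m and y of cob2 in the frame of plate_mid between -0.122 and 0.122 m and z of cob2 in the frame of plate_mid between 0.012 and 0.03 m and x of cob3 in the frame of plate_mid between -0.05 and 0.05 m and y of cob3 in the frame of plate_mid between -0.122 and 0.122 m and z of cob3 in the frame of plate_mid between 0.012 and 0.03 m and x of cob4 in the frame of plate_mid between -0.05 and 0.05 m and y of cob4 in the frame of plate_mid between -0.122 and 0.122 m and z of cob4 in the frame of plate_mid between 0.012 and 0.03 m and contact force between the fingers and cob1 below 0.2 N and contact force between the fingers and cob2 below 0.2 N and contact force between the fingers and cob3 below 0.2 N and contact force between the fingers and cob4 below 0.2 N and value of joint lid above 1 rad), for 0.3 s.
3. the lid is fully shut over the cobs (value of joint lid below 0.04 rad), for 0.3 s.
4. the dial is turned a quarter turn clockwise from off (75 to 105 degrees) (value of joint dial between 1.31 and 1.83 rad), for 0.3 s.
At the end, for the whole second after the job is handed in: every cob at rest on the plate (centre within 50 mm front to back and 122 mm sideways of its centre, axis 12 to 30 mm up, within 20 degrees of the ribs), lid shut (under 2.3 degrees), dial at 75 to 105 degrees, carrot and potato still in the bin (all of step 4 and x of cob1 in the frame of plate_mid between -0.05 and 0.05 m and y of cob1 in the frame of plate_mid between -0.122 and 0.122 m and z of cob1 in the frame of plate_mid between 0.012 and 0.03 m and angle between the x axis of each of cob1, cob2, cob3, cob4 and the x axis of plate_mid, either way round below 0.35 rad and linear speed of each of cob1, cob2, cob3, cob4 below 0.03 m/s and x of cob2 in the frame of plate_mid between -0.05 and 0.05 m and y of cob2 in the frame of plate_mid between -0.122 and 0.122 m and z of cob2 in the frame of plate_mid between 0.012 and 0.03 m and x of cob3 in the frame of plate_mid between -0.05 and 0.05 m and y of cob3 in the frame of plate_mid between -0.122 and 0.122 m and z of cob3 in the frame of plate_mid between 0.012 and 0.03 m and x of cob4 in the frame of plate_mid between -0.05 and 0.05 m and y of cob4 in the frame of plate_mid between -0.122 and 0.122 m and z of cob4 in the frame of plate_mid between 0.012 and 0.03 m and value of joint lid below 0.04 rad and x of carrot in the frame of bin between -0.125 and 0.125 m and y of carrot in the frame of bin between -0.138 and 0.138 m and height (world z) of each of carrot, potato below 0.1 m and x of potato in the frame of bin between -0.125 and 0.125 m and y of potato in the frame of bin between -0.138 and 0.138 m); the robot touches nothing.
It fails at once if the lid is slammed (it falls shut faster than 2.5 rad/s) (velocity of joint lid below -2.5 rad/s).
It fails at once if the mug, jar, mill or bottle is knocked over or pushed more than 6 cm (angle between any of oil_bottle, pepper_mill, mug, spice_jar's own z axis and vertical above 0.6 rad or distance of any of oil_bottle, pepper_mill, mug, spice_jar from where it was at the start of the episode above 0.06 m).
Of cob1, cob2, cob3, cob4 only 3 to 4 are there at a start; the rules pass over those that are not, and their reading is None.
At some moment in a run one of cob1, cob2, cob3, cob4 may be knocked a few centimetres aside while the robot is not near it.
Once in a run the grip may slacken for a moment while it holds something.
It also fails if it takes over 208 s, if anything falls off the work surface, if the arm or the gripper's body presses on something with over 40 N, if the wrist force passes 120 N, or if a joint passes its speed limit or range.

## Working session

There is one attempt and no reset: what is moved stays moved. The work goes in short steps, Python scripts to look and compute and a tool call to move; the robot and the scene stay as the last step left them, time stands still between calls to the robot, and variables do not carry over. Pictures are saved under pics/ and viewed, at most 16 in all, crops included, and the job is handed in when it is done.

Besides the shell and the picture viewer there is one more tool, called after "Request:" as name(argument=value, ...) on one line, values as JSON. move_arm: Moves the arm, as the interface text tells. Its arguments: {"type":"object","properties":{"rows":{"type":"string"}},"required":["rows"]}

```bash
mkdir -p pics; ls; python3 - <<'E'
from cell import *
import cv2,json,pickle
s=read_state();print(s)
for n in ("side","top","wrist"):
    d=get_image(n); cv2.imwrite(f"pics/{n}0.png",d["img"][:,:,::-1]); pickle.dump(d,open(f"pics/{n}0.pkl","wb"))
    print(n,{k:v for k,v in d.items() if k!="img"})
E
```

```text
pics
{'clock': 0.0, 'qpos': array([ 1.26518701,  0.62934165,  0.03843796,  1.51837278, -0.02703818,
        0.99629018, -0.02001319]), 'qd': array([ 0.00110714, -0.00181464, -0.00032511,  0.00125906,  0.00039155,
        0.00025714,  0.00035492]), 'tau': array([ 2.34586387e-04, -5.63396251e+01,  1.22617677e+00, -1.93442988e+01,
        1.09600229e-02,  1.05188781e-02,  9.83730729e-06]), 'eef_pos': array([ 154.28525242, -630.80773557,  244.39035007]), 'tool_rot': array([-3.13969807e+00, -9.46946680e-06,  2.39778460e-01]), 'force': array([0.67376105, 0.05357514, 0.06298469]), 'torque': array([ 0.00186216,  0.02577819, -0.04411726]), 'gripper_force': 0.0, 'width': 85.44793179406753}
side {'vfov': 57.17503702474487, 'cx': 317.6030059803008, 'cy': 194.59305554504206, 'extrinsics': array([[-8.22233288e-01,  3.20608993e-01, -4.70257688e-01,
         4.65199061e+01],
       [-5.69147122e-01, -4.60276861e-01,  6.81334547e-01,
         7.49598130e+02],
       [ 1.99324990e-03,  8.27861755e-01,  5.60928643e-01,
         7.08747880e+02],
       [ 0.00000000e+00,  0.00000000e+00,  0.00000000e+00,
[... 208 characters left out ...]
],
       [-9.99754853e-01,  1.93871667e-02, -1.06944432e-02,
         6.13123359e+00],
       [-7.62134769e-03,  1.52168125e-01,  9.88325238e-01,
         1.33670429e+03],
       [ 0.00000000e+00,  0.00000000e+00,  0.00000000e+00,
         1.00000000e+00]])}
wrist {'vfov': 65.70646984690485, 'cx': 319.5604191126831, 'cy': 199.36566344342532, 'T_tool_cam': array([[-2.33854882e-04,  9.60098997e-01,  2.79660262e-01,
         7.05699898e+01],
       [ 9.99999842e-01,  3.67265507e-04, -4.24645243e-04,
         3.22250560e-01],
       [-5.10411039e-04,  2.79660118e-01, -9.60098931e-01,
        -1.28199403e+02],
       [ 0.00000000e+00,  0.00000000e+00,  0.00000000e+00,
         1.00000000e+00]])}
```

View pics/top0.png

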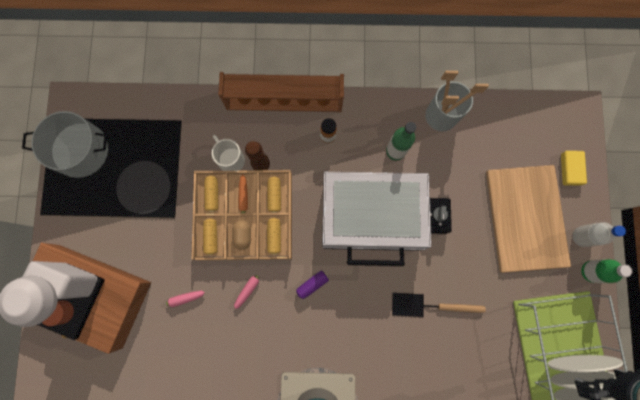

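View pics/side0.png

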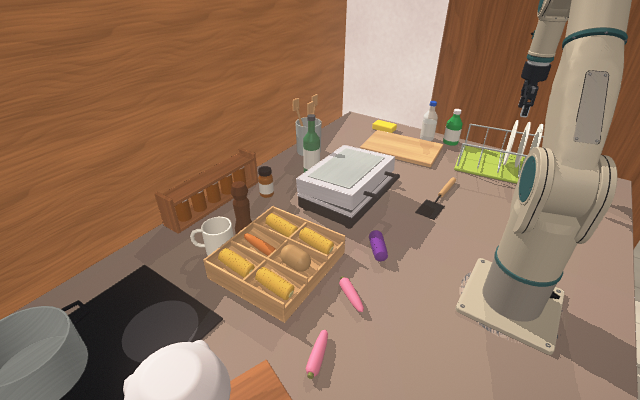

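Four cobs, at top-view pixels (210,193), (274,193), (210,236) and (274,236). The carrot is at (243,193), the potato at (242,235), the grill around (376,210) and the dial at (440,214). I'll enlarge this view to measure.

```bash
cat > h.py <<'E'
import numpy as np, cv2, pickle
from cell import *
from scipy.spatial.transform import Rotation as R
def ray(d,uv,E=None):
    f=200/np.tan(np.radians(d["vfov"])/2)
    p=np.array([(uv[0]-d["cx"])/f,-(uv[1]-d["cy"])/f])
    if E is None: v=np.array([p[0],p[1],-1]);E=d["extrinsics"]
    else:
        r=np.hypot(*p); v=np.array([p[0]/r*np.sin(r),p[1]/r*np.sin(r),-np.cos(r)])
    return E[:3,3],E[:3,:3]@v
def atz(d,uv,z,E=None):
    o,v=ray(d,uv,E); return (o+v*(z-o[2])/v[2])
def proj(d,P):
    E=d["extrinsics"]; f=200/np.tan(np.radians(d["vfov"])/2)
    c=E[:3,:3].T@(np.array(P)-E[:3,3]); return np.array([d["cx"]-f*c[0]/c[2],d["cy"]+f*c[1]/c[2]])
def wristE(d,s):
    T=np.eye(4);T[:3,:3]=R.from_euler("xyz",s["tool_rot"]).as_matrix();T[:3,3]=s["eef_pos"];return T@d["T_tool_cam"]
E
python3 - <<'E'
from h import *
for n,(x0,y0,x1,y1),k in (("top",(185,150,465,300),2.85),("side",(200,130,410,310),3.3)):
    d=pickle.load(open(f"pics/{n}0.pkl","rb"))
    im=cv2.resize(d["img"][y0:y1,x0:x1,::-1],None,fx=k,fy=k,interpolation=cv2.INTER_CUBIC)
    im=cv2.convertScaleAbs(im,alpha=1.5)
    for u in range(x0,x1,20): cv2.putText(im,str(u),(int((u-x0)*k),10),0,.35,(0,0,255));cv2.line(im,(int((u-x0)*k),12),(int((u-x0)*k),18),(0,0,255))
    for v in range(y0,y1,20): cv2.putText(im,str(v),(0,int((v-y0)*k)),0,.35,(0,0,255))
    cv2.imwrite(f"pics/{n}0c.png",im); print(im.shape)
E
```

```text
(428, 798, 3)
(594, 693, 3)
```

View pics/top0c.png

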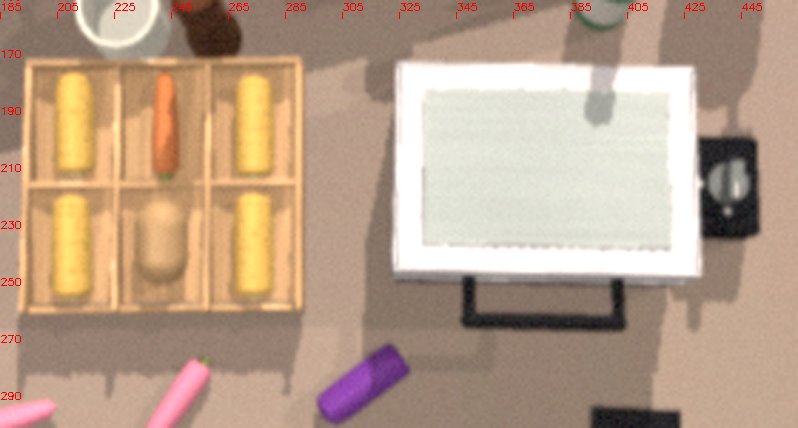

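View pics/side0c.png

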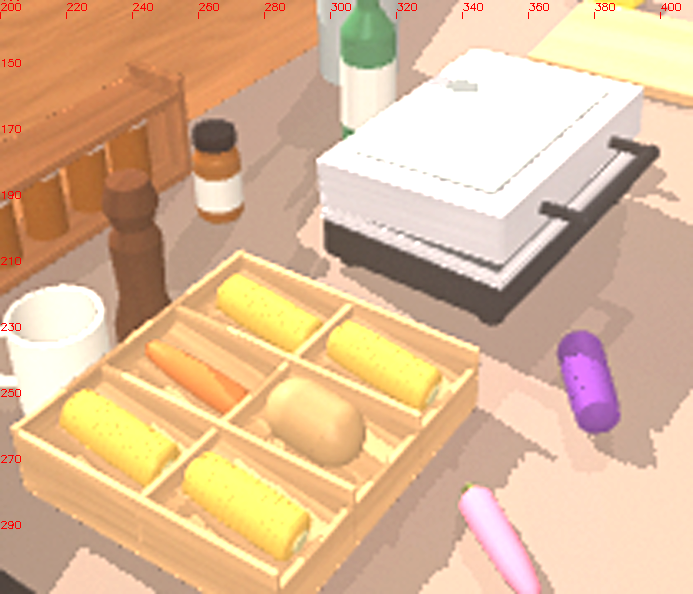

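```bash
python3 - <<'E'
from h import *
t=pickle.load(open("pics/top0.pkl","rb"));s=pickle.load(open("pics/side0.pkl","rb"))
T=lambda a,b:(185+a/2.85,150+b/2.85)
S=lambda a,b:(200+a/3.3,130+b/3.3)
def tri(a,b):
    o1,v1=ray(t,a);o2,v2=ray(s,b)
    k=np.linalg.lstsq(np.c_[v1,-v2],o2-o1,rcond=None)[0]
    p,q=o1+k[0]*v1,o2+k[1]*v2
    return (p+q)/2,np.linalg.norm(p-q)
np.set_printoptions(precision=1,suppress=True)
print("Hr",tri(T(618,322),S(652,153)),"Hl",tri(T(468,321),S(568,222)))
print("lid fl top",tri(T(393,276),S(500,218)),"bl",tri(T(397,62),S(318,160)),"br",tri(T(694,66),S(474,50)),"fr",tri(T(700,276),S(640,90)))
print("dial",atz(t,T(729,186),94), "tick/line",atz(t,T(728,211),80))
print("box",[atz(t,T(*c),62)[:2] for c in ((701,138),(755,138),(757,237),(703,237))])
print("bin",[atz(t,T(*c),64)[:2] for c in ((25,58),(302,58),(303,312),(20,312))])
for n,a,b in (("BL",(75,122),(119,435)),("BR",(254,123),(268,312)),("FL",(71,245),(245,504)),("FR",(254,243),(384,363)),("bottle",(0,0),(0,0))):
    print(n,atz(t,T(*a),52)[:2])
E
```

```text
Hr (array([ 407.2, -220.5,  100.1]), np.float64(2.079338869508934)) Hl (array([413. , -76.4,  97.1]), np.float64(14.701721903170693))
lid fl top (array([448.4,  -6.2, 127.4]), np.float64(6.847224783218719)) bl (array([650.5,  -8.4, 113.7]), np.float64(1.4575315913269633)) br (array([ 652.8, -293.2,  110.9]), np.float64(1.1176092505233126)) fr (array([ 452.8, -291.4,  123.4]), np.float64(3.291190179177764))
dial [ 540.1 -328.5   94. ] tick/line [ 517.6 -330.8   80. ]
box [array([ 591.9, -310.5]), array([ 592.9, -363.8]), array([ 494.7, -363.4]), array([ 493.7, -310.7])]
bin [array([659.7, 363.7]), array([664.9,  86.4]), array([412.7,  78.3]), array([407.1, 353.2])]
BL [597.7 312.9]
BR [600.2 133.3]
FL [474.2 310.1]
FR [479.9 129.2]
bottle [722.3 396.2]
```

The top view shows the lid slightly ajar (about 0.065 rad). The handle bar is centred near pixel (375,263), the dial line points to the front at (440,224), and the bin and cobs are measured. Now I'll move towards the handle.

Request:
move_arm(rows="0.605 -0.68 0 0 0 -0.847 0;0.605 -0.68 0 0 0 -0.847 0;0.605 -0.68 0 0 0 -0.847 0;0.605 -0.68 0 0 0 -0.847 0;0.605 -0.68 0 0 0 -0.847 0;0.605 -0.68 0 0 0 -0.847 0;0.605 -0.68 0 0 0 -0.847 0;0.605 -0.68 0 0 0 -0.847 0;0.605 -0.68 0 0 0 -0.847 0;0.605 -0.68 0 0 0 -0.847 0;0.605 -0.68 0 0 0 -0.847 0;0.605 -0.68 0 0 0 -0.847 0")

```text
clock: 1.15
eef_pos: [282.2, -390.0, 245.2]
tool_rot: [3.142, -0.0, 1.572]
force: [-0.7, 0.5, 0.7]
width: 42.6
gripper_force: 0.0
```

```bash
cat >> h.py <<'E'
def go(x,y,z,yaw,s=None):
    s=s or read_state(); M=R.from_euler("xyz",s["tool_rot"]); 
    sh=M.inv().apply(np.array([x,y,z])-s["eef_pos"])/300
    tn=(M.inv()*R.from_euler("xyz",[np.pi,0,yaw])).as_rotvec()/(np.pi/2)
    print("at",s["eef_pos"].round(1),s["tool_rot"].round(3),"w",round(s["width"],1),"F",s["force"].round(1),"t",round(s["clock"],1),"->",sh.round(3),tn.round(3))
E
python3 -c "
from h import *
go(410,-149,220,np.pi/2)"
```

```text
at [ 282.2 -390.   245.2] [ 3.142 -0.     1.572] w 42.6 F [-0.7  0.5  0.7] t 1.1 -> [0.803 0.427 0.084] [ 0.    -0.     0.001]
```

Request:
move_arm(rows="0.803 0.427 0.084 0 0 0 0;0.803 0.427 0.084 0 0 0 0;0.803 0.427 0.084 0 0 0 0;0.803 0.427 0.084 0 0 0 0;0.803 0.427 0.084 0 0 0 0;0.803 0.427 0.084 0 0 0 0;0.803 0.427 0.084 0 0 0 0;0.803 0.427 0.084 0 0 0 0;0.803 0.427 0.084 0 0 0 0;0.803 0.427 0.084 0 0 0 0;0.803 0.427 0.084 0 0 0 0")

```text
clock: 2.07
eef_pos: [409.8, -150.7, 220.1]
tool_rot: [-3.141, 0.001, 1.567]
force: [0.7, -0.5, 0.7]
width: 43.1
gripper_force: 0.0
```

```bash
python3 -c "
from h import *
s=read_state();d=get_image('wrist');go(410,-149,100,np.pi/2,s)
pickle.dump((s,d),open('pics/w1.pkl','wb'));cv2.imwrite('pics/w1.png',d['img'][:,:,::-1])
E=wristE(d,s)
f=200/np.tan(np.radians(d['vfov'])/2)
for P in ((410,-149,100),(410,-79,100),(410,-219,100)):
  c=E[:3,:3].T@(np.array(P)-E[:3,3]); th=np.arctan2(np.hypot(c[0],c[1]),-c[2]); n=c[:2]/np.hypot(c[0],c[1]); print(P,d['cx']+f*th*n[0],d['cy']-f*th*n[1])
"
```

```text
at [ 409.8 -150.7  220.1] [-3.141e+00  1.000e-03  1.567e+00] w 43.1 F [ 0.7 -0.5  0.7] t 2.1 -> [0.006 0.001 0.4  ] [-0.     0.    -0.003]
(410, -149, 100) 320.3704487932091 195.16107618933964
(410, -79, 100) 320.0238715603137 109.9330801800196
(410, -219, 100) 320.6378804482471 269.3075518436702
```

View pics/w1.png

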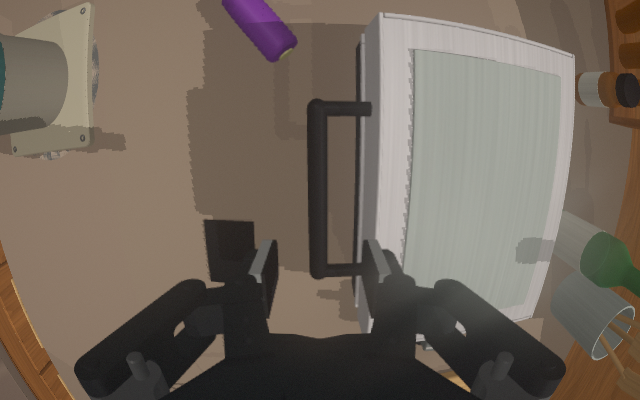

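The wrist view shows the bar from (317,107) to (319,271), so it sits at about (408,-149,102). Descending and pinching.

Request:
move_arm(rows="0.006 -0.006 0.1 0 0 0 0;0.006 -0.006 0.2 0 0 0 0;0.006 -0.006 0.3 0 0 0 0;0.006 -0.006 0.35 0 0 0 0;0.006 -0.006 0.39 0 0 0 0;0.006 -0.006 0.41 0 0 0 0;0.006 -0.006 0.41 0 0 0 0;0.006 -0.006 0.41 0 0 0 0.6;0.006 -0.006 0.41 0 0 0 0.6;0.006 -0.006 0.41 0 0 0 0.9;0.006 -0.006 0.41 0 0 0 1;0.006 -0.006 0.41 0 0 0 1")

```text
clock: 3.12
eef_pos: [406.8, -148.0, 97.6]
tool_rot: [-3.139, 0.001, 1.569]
force: [-5.2, -2.0, 1.8]
width: 14.1
gripper_force: 58.6
```

```bash
python3 -c "
from h import *
go(408,-149,97,np.pi/2)"
```

```text
at [ 406.8 -148.    97.6] [-3.139e+00  1.000e-03  1.569e+00] w 14.1 F [-5.2 -2.   1.8] t 3.1 -> [-0.003  0.004  0.002] [-0.002  0.    -0.001]
```

```bash
python3 -c "
import numpy as np
def tab(a,b,n):
  p=np.linspace(a,b,n+1);
  print(';'.join('0 %.3f %.3f 0 0 0 1'%(243*(np.cos(a)-np.cos(q))/300,-243*(np.sin(q)-np.sin(a))/300) for q in p[1:]));print()
tab(.142,.78,12);tab(.78,1.40,11)"
```

```text
0 0.007 -0.042 0 0 0 1;0 0.017 -0.084 0 0 0 1;0 0.028 -0.126 0 0 0 1;0 0.042 -0.167 0 0 0 1;0 0.058 -0.207 0 0 0 1;0 0.076 -0.246 0 0 0 1;0 0.097 -0.284 0 0 0 1;0 0.119 -0.321 0 0 0 1;0 0.143 -0.356 0 0 0 1;0 0.169 -0.391 0 0 0 1;0 0.197 -0.424 0 0 0 1;0 0.226 -0.455 0 0 0 1

0 0.033 -0.032 0 0 0 1;0 0.068 -0.061 0 0 0 1;0 0.104 -0.089 0 0 0 1;0 0.142 -0.114 0 0 0 1;0 0.181 -0.138 0 0 0 1;0 0.222 -0.159 0 0 0 1;0 0.263 -0.178 0 0 0 1;0 0.306 -0.194 0 0 0 1;0 0.349 -0.208 0 0 0 1;0 0.393 -0.220 0 0 0 1;0 0.438 -0.229 0 0 0 1
```

Request:
move_arm(rows="0 0.007 -0.042 0 0 0 1;0 0.017 -0.084 0 0 0 1;0 0.028 -0.126 0 0 0 1;0 0.042 -0.167 0 0 0 1;0 0.058 -0.207 0 0 0 1;0 0.076 -0.246 0 0 0 1;0 0.097 -0.284 0 0 0 1;0 0.119 -0.321 0 0 0 1;0 0.143 -0.356 0 0 0 1;0 0.169 -0.391 0 0 0 1;0 0.197 -0.424 0 0 0 1;0 0.226 -0.455 0 0 0 1")

```text
clock: 4.12
eef_pos: [465.0, -147.9, 232.3]
tool_rot: [-3.117, -0.0, 1.568]
force: [-22.9, -0.8, 8.2]
width: 13.4
gripper_force: 58.5
```

```bash
python3 -c "
from h import *
go(650-243*np.cos(.78),-149,63+243*np.sin(.78),np.pi/2)"
```

```text
at [ 465.  -147.9  232.3] [-3.117 -0.     1.568] w 13.4 F [-22.9  -0.8   8.2] t 4.1 -> [-0.004  0.041 -0.006] [-0.016 -0.    -0.002]
```

```bash
cat >> h.py <<'E'
def crop(n,name,box,k):
    s=read_state();d=get_image(n); pickle.dump((s,d),open(f"pics/{name}.pkl","wb"))
    x0,y0,x1,y1=box
    im=cv2.convertScaleAbs(cv2.resize(d["img"][y0:y1,x0:x1,::-1],None,fx=k,fy=k,interpolation=cv2.INTER_CUBIC),alpha=1.5)
    for u in range(x0,x1,20): cv2.putText(im,str(u),(int((u-x0)*k),10),0,.35,(0,0,255));cv2.line(im,(int((u-x0)*k),12),(int((u-x0)*k),18),(0,0,255))
    for v in range(y0,y1,20): cv2.putText(im,str(v),(0,int((v-y0)*k)),0,.35,(0,0,255))
    cv2.imwrite(f"pics/{name}.png",im)
E
python3 -c "
from h import *
crop('side','s2',(280,60,440,240),3.3)"
```

```text
(no output)
```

View pics/s2.png

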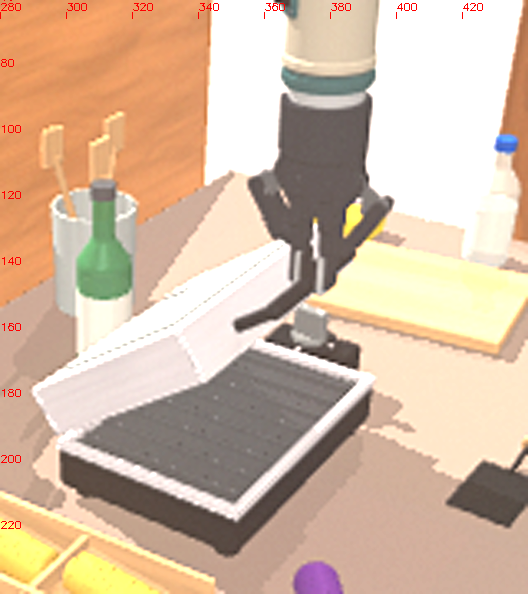

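The lid is gripped and open about 36–40°. I'll recompute the rest of the arc with the corrected centre.

```bash
python3 -c "
import numpy as np
c=np.array([474.6,234.1])
for q in np.linspace(.715,1.405,12)[1:]:
  p=np.array([648.5-243*np.cos(q),72.9+243*np.sin(q)]); p[0]+=3
  print('0 %.3f %.3f 0 0 0 1'%((p-c)[0]/300,-(p-c)[1]/300),end=';')"
```

```text
0 0.013 -0.031 0 0 0 1;0 0.049 -0.066 0 0 0 1;0 0.088 -0.099 0 0 0 1;0 0.129 -0.129 0 0 0 1;0 0.172 -0.157 0 0 0 1;0 0.216 -0.181 0 0 0 1;0 0.262 -0.203 0 0 0 1;0 0.309 -0.222 0 0 0 1;0 0.357 -0.239 0 0 0 1;0 0.406 -0.252 0 0 0 1;0 0.456 -0.262 0 0 0 1;
```

Request:
move_arm(rows="0 0.013 -0.031 0 0 0 1;0 0.049 -0.066 0 0 0 1;0 0.088 -0.099 0 0 0 1;0 0.129 -0.129 0 0 0 1;0 0.172 -0.157 0 0 0 1;0 0.216 -0.181 0 0 0 1;0 0.262 -0.203 0 0 0 1;0 0.309 -0.222 0 0 0 1;0 0.357 -0.239 0 0 0 1;0 0.406 -0.252 0 0 0 1;0 0.456 -0.262 0 0 0 1;0 0.456 -0.262 0 0 0 1")

```text
clock: 5.17
eef_pos: [615.3, -147.5, 315.5]
tool_rot: [3.138, 0.001, 1.57]
force: [-1.5, -0.6, 11.7]
width: 13.0
gripper_force: 62.1
```

```bash
python3 -c "
from h import *
go(607,-149,312,np.pi/2)
p=read_state()['eef_pos'];print(np.arctan2(p[2]-72.9,648.5-p[0]),np.hypot(p[2]-72.9,648.5-p[0]))"
```

```text
at [ 615.3 -147.5  315.5] [3.138e+00 1.000e-03 1.570e+00] w 13.0 F [-1.5 -0.6 11.7] t 5.2 -> [-0.005 -0.028  0.012] [ 0.003  0.001 -0.   ]
1.4348908578707633 244.8522809884478
```

Request:
move_arm(rows="0 -0.012 0.003 0 0 0 1;0 -0.024 0.008 0 0 0 1;0 -0.024 0.008 0 0 0 1;0 -0.024 0.008 0 0 0 0;0 -0.024 0.008 0 0 0 0;0 -0.024 0.008 0 0 0 0;0 -0.024 0.008 0 0 0 0;0 -0.024 -0.05 0 0 0 0;0 -0.024 -0.15 0 0 0 0;0 -0.024 -0.2 0 0 0 0;0 -0.024 -0.2 0 0 0 0;0 -0.024 -0.2 0 0 0 0")

```text
clock: 6.17
eef_pos: [606.4, -147.6, 372.7]
tool_rot: [3.14, 0.0, 1.57]
force: [-0.4, -0.6, -0.6]
width: 42.6
gripper_force: 0.0
```

```bash
python3 -c "
from h import *
crop('side','s3',(280,60,440,240),3.3)
go(470,130,380,np.pi)"
```

```text
at [ 605.8 -147.6  371.5] [-3.141 -0.     1.57 ] w 42.6 F [-0.4  0.4 -0.4] t 6.2 -> [ 0.925 -0.453 -0.028] [-0.    -0.001 -1.   ]
```

View pics/s3.png

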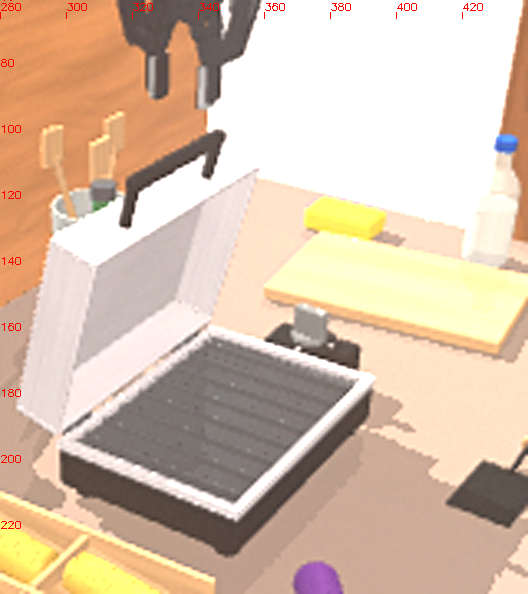

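The lid stands at about 75° and the fingers are clear, with the handle bar at (319,115)–(347,100). On to the bin.

Request:
move_arm(rows="0.925 -0.453 -0.028 0 0 -0.99 0;0.925 -0.453 -0.028 0 0 -0.99 0;0.925 -0.453 -0.028 0 0 -0.99 0;0.925 -0.453 -0.028 0 0 -0.99 0;0.925 -0.453 -0.028 0 0 -0.99 0;0.925 -0.453 -0.028 0 0 -0.99 0;0.925 -0.453 -0.028 0 0 -0.99 0;0.925 -0.453 -0.028 0 0 -0.99 0;0.925 -0.453 -0.028 0 0 -0.99 0;0.925 -0.453 -0.028 0 0 -0.99 0;0.925 -0.453 -0.028 0 0 -0.99 0;0.925 -0.453 -0.028 0 0 -0.99 0")

```text
clock: 7.22
eef_pos: [469.5, 129.7, 379.3]
tool_rot: [-3.141, -0.002, 3.077]
force: [-0.7, -0.8, 0.2]
width: 42.7
gripper_force: 0.0
```

```bash
cat >> h.py <<'E'
def go2(x,y,z,yaw,tilt=0,s=None):
    s=s or read_state(); M=R.from_euler("xyz",s["tool_rot"])
    sh=M.inv().apply(np.array([x,y,z])-s["eef_pos"])/300
    tn=(M.inv()*R.from_euler("y",-tilt)*R.from_euler("xyz",[np.pi,0,yaw])).as_rotvec()/(np.pi/2)
    print("at",s["eef_pos"].round(1),s["tool_rot"].round(3),"w",round(s["width"],1),"F",s["force"].round(1),"t",round(s["clock"],1),"->",sh.round(3),tn.round(3))
def cobs(n="top",z=50,d=None,s=None):
    s=s or read_state(); d=d or get_image(n)
    E=wristE(d,s) if n=="wrist" else None
    h=cv2.cvtColor(d["img"],cv2.COLOR_RGB2HSV); m=cv2.inRange(h,(22,110,60),(34,255,255))
    m=cv2.morphologyEx(m,cv2.MORPH_CLOSE,np.ones((3,3)))
    N,L,st,c=cv2.connectedComponentsWithStats(m); out=[]
    for i in range(1,N):
        if st[i,4]<60: continue
        vv,uu=np.nonzero(L==i); P=np.array([atz(d,(u,v),z,E)[:2] for u,v in zip(uu,vv)])
        if n!="wrist" and not(380<P[:,0].mean()<700 and -330<P[:,1].mean()<380): continue
        r=cv2.minAreaRect(P.astype(np.float32)); w,hh=r[1]; a=r[2]+(90 if hh>w else 0)
        out.append((st[i,4],np.round(r[0],1),np.round(sorted(r[1]),1),round((a+90)%180-90,1)))
    for o in out: print(*o)
E
python3 -c "
from h import *
s=read_state();go2(479,129,150,np.pi+.028,.1745)
crop('top','t4',(315,120,465,290),3.5)
print('top');cobs();print('w');cobs('wrist')"
```

```text
at [469.5 129.7 379.3] [-3.141e+00 -2.000e-03  3.077e+00] w 42.7 F [-0.7 -0.8  0.2] t 7.2 -> [-0.033  0.     0.764] [-0.002 -0.113 -0.059]
top
w
2271 [ 165.3 -548.2] [123.6 342.3] -0.7
1318 [474.5 312.4] [ 38.7 102. ] 6.2
1490 [480.1 131.6] [ 35.9 101.2] 1.8
960 [599.6 317.5] [ 35.4 105.6] 6.3
1233 [599.3 135. ] [ 36.  104.7] 0.8
531 [ 679.5 -681.1] [ 96.9 103.2] 2.1
```

View pics/t4.png

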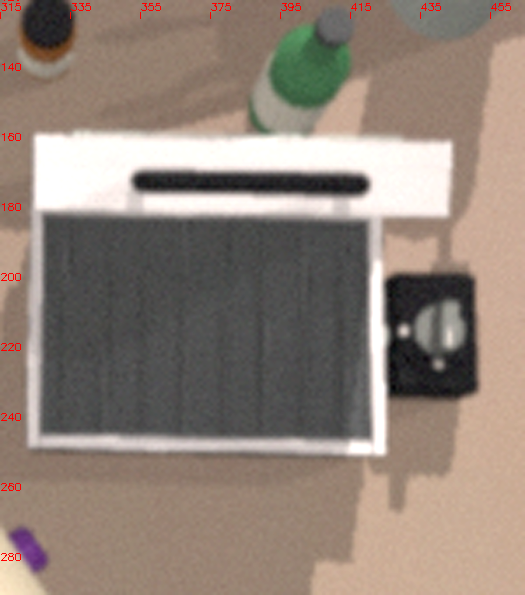

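```bash
python3 -c "
from h import *
s,d=pickle.load(open('pics/t4.pkl','rb'))
T=lambda a,b:(315+a/3.5,120+b/3.5)
np.set_printoptions(precision=1,suppress=True)
for z in (55,64): print(z,[atz(d,T(*c),z)[:2] for c in ((40,436),(372,440),(28,447),(385,455))])
print('handle@307',[atz(d,T(*c),307)[:2] for c in((133,182),(369,184))])
s3,ds=pickle.load(open('pics/s3.pkl','rb'))
S=lambda a,b:(280+a/3.3,60+b/3.3)
def tri(a,b):
    o1,v1=ray(d,a);o2,v2=ray(ds,b)
    k=np.linalg.lstsq(np.c_[v1,-v2],o2-o1,rcond=None)[0]
    p,q=o1+k[0]*v1,o2+k[1]*v2
    return (p+q)/2,np.linalg.norm(p-q)
print(tri(T(135,182),S(129,183)),tri(T(368,184),S(221,135)))
print('rim FL',tri(T(28,447),S(240,515)),'rim FR',tri(T(385,455),S(372,377)))
"
```

```text
55 [array([456.5, -18.3]), array([ 458.7, -282.9]), array([447.5,  -8.8]), array([ 446.9, -293. ])]
64 [array([455.9, -18.1]), array([ 458. , -280.9]), array([447. ,  -8.7]), array([ 446.4, -290.9])]
handle@307 [array([606.9, -71.8]), array([ 608.5, -226.6])]
(array([608. , -72.5, 307.3]), np.float64(2.4347027813147304)) (array([ 608.9, -226.5,  304.7]), np.float64(0.3266185026015236))
rim FL (array([446.6,  -9.2,  56.4]), np.float64(1.8115579320431412)) rim FR (array([ 448.6, -291.4,   58.6]), np.float64(4.0769715918315095))
```

Request:
move_arm(rows="-0.033 -0.003 0.1 0 -0.04 -0.059 -0.13;-0.033 -0.003 0.22 0 -0.08 -0.059 -0.13;-0.033 -0.003 0.34 0 -0.113 -0.059 -0.13;-0.033 -0.003 0.46 0 -0.113 -0.059 -0.13;-0.033 -0.003 0.58 0 -0.113 -0.059 -0.13;-0.033 -0.003 0.7 0 -0.113 -0.059 -0.13;-0.033 -0.003 0.764 0 -0.113 -0.059 -0.13;-0.033 -0.003 0.764 0 -0.113 -0.059 -0.13;-0.033 -0.003 0.764 0 -0.113 -0.059 -0.13")

```text
clock: 8.12
eef_pos: [479.4, 128.5, 150.7]
tool_rot: [-3.133, 0.175, -3.12]
force: [0.2, -0.1, 0.5]
width: 48.1
gripper_force: 0.0
```

```bash
python3 -c "
from h import *
s=read_state();d=get_image('wrist');go2(480,130.5,50,np.pi+.028,.1745,s)
cobs('wrist',d=d,s=s);cv2.imwrite('pics/w5.png',d['img'][:,:,::-1])"
```

```text
at [479.4 128.5 150.7] [-3.133  0.175 -3.12 ] w 48.1 F [ 0.2 -0.1  0.5] t 8.1 -> [0.056 0.01  0.331] [-0.003  0.    -0.004]
111 [367.1 172.4] [6.6 8.9] 60.2
5824 [484.6 131.9] [ 38.1 105.3] 1.1
2814 [480.5 318.8] [ 40.5 104.9] 10.8
2686 [604.9 135.9] [ 37.6 106.9] 2.7
1024 [595.2 321.4] [37.5 78.6] 10.0
```

View pics/w5.png

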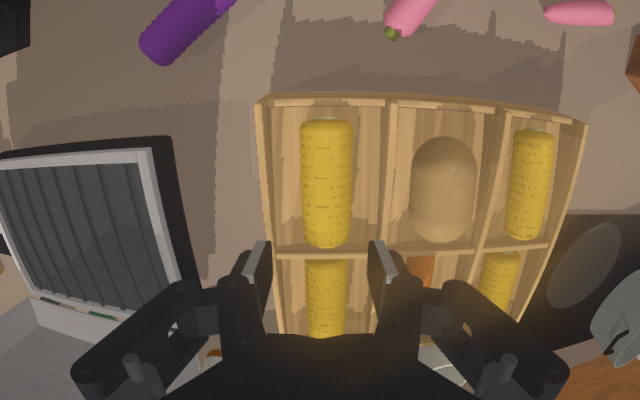

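The wrist view shows the front-right cob between the fingers' lanes, centred at about (327,180). The plate centre comes out near (547.5,-150). Grasping.

Request:
move_arm(rows="0.048 0.012 0.05 0 0 0 -0.13;0.048 0.012 0.12 0 0 0 -0.13;0.048 0.012 0.19 0 0 0 -0.13;0.048 0.012 0.25 0 0 0 -0.13;0.048 0.012 0.29 0 0 0 -0.13;0.048 0.012 0.326 0 0 0 -0.13;0.048 0.012 0.326 0 0 0 -0.13;0.048 0.012 0.326 0 0 0 0.2;0.048 0.012 0.326 0 0 0 1;0.048 0.012 0.326 0 0 0 1;0.048 0.012 0.326 0 0 0 1;0.048 0.012 0.326 0 0 0 1")

```text
clock: 9.17
eef_pos: [484.1, 131.4, 53.9]
tool_rot: [-3.134, 0.18, -3.12]
force: [-0.3, 0.8, 7.1]
width: 38.5
gripper_force: 60.7
```

```bash
python3 -c "
from h import *
go2(482,131,220,np.pi,0)"
```

```text
at [484.1 131.4  53.9] [-3.134  0.18  -3.12 ] w 38.5 F [-0.3  0.8  7.1] t 9.2 -> [-0.092 -0.005 -0.546] [-0.004  0.115  0.013]
```

Request:
move_arm(rows="0 0 -0.08 0 0 0 1;0 0 -0.18 0 0.03 0 1;-0.03 -0.005 -0.28 0 0.07 0 1;-0.06 -0.005 -0.4 0 0.115 0.013 1;-0.092 -0.005 -0.5 0 0.115 0.013 1;-0.14 -0.12 -0.52 0 0.115 0.013 1;-0.17 -0.24 -0.52 0 0.115 0.013 1;-0.2 -0.36 -0.52 0 0.115 0.013 1;-0.229 -0.48 -0.52 0 0.115 0.013 1;-0.229 -0.58 -0.52 0 0.115 0.013 1;-0.229 -0.621 -0.52 0 0.115 0.013 1;-0.229 -0.621 -0.52 0 0.115 0.013 1")

```text
clock: 10.17
eef_pos: [526.5, -57.4, 219.4]
tool_rot: [-3.133, -0.005, 3.135]
force: [-1.0, 0.4, -0.7]
width: 38.0
gripper_force: 60.8
```

```bash
python3 -c "
from h import *
s=read_state();d=get_image('wrist');go2(528,-54,80,np.pi,0,s);cobs('wrist',z=210,d=d,s=s)"
```

```text
at [526.5 -57.4 219.4] [-3.133 -0.005  3.135] w 38.0 F [-1.   0.4 -0.7] t 10.2 -> [-0.007  0.015  0.465] [-0.005 -0.003 -0.004]
1311 [ 369. -273.] [30.2 63.9] 10.8
1212 [465.2 117.6] [22.8 46.1] 12.3
13978 [525.6 -58.3] [ 41.6 103.9] -0.3
890 [523.8 121.3] [18.8 48.9] 14.1
1376 [525.2  36.7] [16.4 45.4] -0.0
474 [ 564.8 -330.7] [26.  61.4] -36.4
```

Request:
move_arm(rows="-0.003 0.013 0.08 0 0 0 1;-0.003 0.013 0.18 0 0 0 1;-0.003 0.013 0.28 0 0 0 1;-0.003 0.013 0.36 0 0 0 1;-0.003 0.013 0.42 0 0 0 1;-0.003 0.013 0.45 0 0 0 1;-0.003 0.013 0.465 0 0 0 1;-0.003 0.013 0.465 0 0 0 1;-0.003 0.013 0.465 0 0 0 -0.13;-0.003 0.013 0.465 0 0 0 -0.13;-0.003 0.013 0.465 0 0 0 -0.13;-0.003 0.013 0.465 0 0 0 -0.13")

```text
clock: 11.22
eef_pos: [528.0, -49.7, 80.9]
tool_rot: [-3.135, -0.002, -3.141]
force: [-0.0, 0.6, -0.1]
width: 48.3
gripper_force: 0.0
```

```bash
python3 -c "
from h import *
go2(482,310,220,np.pi+.028,.1745);go2(528,-54,220,np.pi,0)"
```

```text
at [528.  -49.7  80.9] [-3.135e+00 -2.000e-03 -3.141e+00] w 48.3 F [-0.   0.6 -0.1] t 11.2 -> [ 0.154  1.196 -0.471] [-0.002 -0.112 -0.017]
at [528.  -49.7  80.9] [-3.135e+00 -2.000e-03 -3.141e+00] w 48.3 F [-0.   0.6 -0.1] t 11.2 -> [ 0.001 -0.017 -0.464] [-0.004 -0.001  0.   ]
```

Request:
move_arm(rows="0 0 -0.06 0 0 0 -0.13;0 0 -0.16 0 0 0 -0.13;0 0 -0.28 0 0 0 -0.13;0 0 -0.38 0 0 0 -0.13;-0.06 0.13 -0.4 0 -0.05 -0.01 -0.13;-0.12 0.26 -0.38 0 -0.112 -0.017 -0.13;-0.18 0.39 -0.34 0 -0.112 -0.017 -0.13;-0.24 0.52 -0.3 0 -0.112 -0.017 -0.13;-0.24 0.612 -0.25 0 -0.112 -0.017 -0.13;-0.24 0.612 -0.23 0 -0.112 -0.017 -0.13;-0.24 0.612 -0.23 0 -0.112 -0.017 -0.13;-0.24 0.612 -0.23 0 -0.112 -0.017 -0.13")

```text
clock: 12.22
eef_pos: [599.2, 133.7, 147.5]
tool_rot: [-3.131, 0.171, -3.112]
force: [-0.2, -0.8, -0.5]
width: 48.3
gripper_force: 0.0
```

```bash
python3 -c "
from h import *
s=read_state();d=get_image('wrist');print('w');cobs('wrist',d=d,s=s);print('top bin');cobs();print('top plate');cobs(z=76);go2(602,134,52,np.pi+.028,.1745,s)"
```

```text
w
4117 [476.4 315.3] [49.1 95.9] 11.2
4349 [523.5 -81.8] [ 57.  114.1] 0.9
118 [544.7 217.7] [ 6.  11.2] -84.7
5848 [601.6 135.7] [ 37.6 107.4] 2.2
2849 [603.5 323.7] [ 38.4 105.1] 11.0
top bin
top plate
at [599.2 133.7 147.5] [-3.131  0.171 -3.112] w 48.3 F [-0.2 -0.8 -0.5] t 12.2 -> [0.045 0.004 0.315] [-0.003 -0.002  0.001]
```

Request:
move_arm(rows="0.047 0.007 0.05 0 0 0 -0.13;0.047 0.007 0.12 0 0 0 -0.13;0.047 0.007 0.19 0 0 0 -0.13;0.047 0.007 0.25 0 0 0 -0.13;0.047 0.007 0.29 0 0 0 -0.13;0.047 0.007 0.315 0 0 0 -0.13;0.047 0.007 0.315 0 0 0 -0.13;0.047 0.007 0.315 0 0 0 0.2;0.047 0.007 0.315 0 0 0 1;0.047 0.007 0.315 0 0 0 1;0.047 0.007 0.315 0 0 0 1;0.047 0.007 0.315 0 0 0 1")

```text
clock: 13.37
eef_pos: [602.3, 135.6, 53.0]
tool_rot: [-3.133, 0.173, -3.113]
force: [-0.4, -1.1, 1.8]
width: 37.8
gripper_force: 60.4
```

```bash
sed -i 's/(22,110,60)/(18,90,40)/' h.py; python3 -c "
from h import *
print('top');cobs(z=76);go2(528,-118,220,np.pi,0)"
```

```text
top
446 [593.  309.5] [ 36.6 102.7] 3.0
470 [471.1 305.4] [36.1 97.5] 3.3
at [602.4 135.6  53. ] [-3.133  0.174 -3.113] w 38.3 F [ 0.6 -0.1  3.3] t 13.4 -> [ 0.172 -0.843 -0.588] [-0.004  0.111  0.018]
```

Request:
move_arm(rows="0 0 -0.08 0 0 0 1;0 0 -0.18 0 0.03 0 1;-0.02 0 -0.3 0 0.07 0 1;-0.04 0 -0.42 0 0.111 0.018 1;-0.02 -0.1 -0.5 0 0.111 0.018 1;0.02 -0.22 -0.53 0 0.111 0.018 1;0.05 -0.34 -0.55 0 0.111 0.018 1;0.08 -0.46 -0.56 0 0.111 0.018 1;0.11 -0.58 -0.57 0 0.111 0.018 1;0.14 -0.7 -0.588 0 0.111 0.018 1;0.172 -0.8 -0.588 0 0.111 0.018 1;0.172 -0.843 -0.588 0 0.111 0.018 1")

```text
clock: 14.42
eef_pos: [525.0, -124.1, 218.8]
tool_rot: [-3.131, -0.005, 3.134]
force: [-0.3, -0.1, -1.5]
width: 38.0
gripper_force: 62.0
```

```bash
python3 -c "
from h import *
s=read_state();d=get_image('wrist');cobs('wrist',z=210,d=d,s=s);s=read_state();go2(528,-118,80,np.pi,0,s)"
```

```text
2467 [ 368.  -326.2] [56.6 69.3] 10.2
516 [ 387.5 -239.4] [ 6.7 53.3] 85.8
62 [417.2   1.8] [5.2 6. ] -33.1
108 [438.7 -10.3] [ 4.1 26.2] -88.9
10979 [ 505.7 -343.3] [128.1 143. ] 5.2
1897 [462.4  -6.4] [33.6 41.5] 2.8
6548 [493.8  65.6] [ 94.1 108.5] 1.7
4307 [489.7 -86.6] [21.1 52. ] 0.2
17334 [ 525.7 -120. ] [ 66.  113.7] 12.1
768 [510.1  -3.6] [38.1 40.9] 82.0
137 [533.  -19.7] [ 2.2 40.9] 1.9
at [ 526.2 -125.1  218.8] [-3.131 -0.004  3.132] w 38.3 F [ 0.2 -2.4 -1. ] t 14.5 -> [-0.008  0.029  0.462] [-0.007 -0.003 -0.006]
```

Request:
move_arm(rows="-0.006 0.008 0.08 0 0 0 1;-0.006 0.008 0.18 0 0 0 1;-0.006 0.008 0.28 0 0 0 1;-0.006 0.008 0.36 0 0 0 1;-0.006 0.008 0.42 0 0 0 1;-0.006 0.008 0.42 0 0 0 1;-0.006 0.008 0.42 0 0 0 1;-0.006 0.008 0.42 0 0 0 1")

```text
clock: 15.13
eef_pos: [530.4, -115.6, 94.5]
tool_rot: [-3.136, 0.0, 3.141]
force: [0.3, 0.7, -0.5]
width: 37.9
gripper_force: 62.0
```

```bash
python3 -c "
from h import *
go2(528,-118,79.5,np.pi,0)"
```

```text
at [ 530.4 -115.6   94.5] [-3.136  0.     3.141] w 37.9 F [ 0.3  0.7 -0.5] t 15.1 -> [ 0.008 -0.008  0.05 ] [-0.004  0.    -0.   ]
```

Request:
move_arm(rows="0.008 -0.008 0.03 0 0 0 1;0.008 -0.008 0.05 0 0 0 1;0.008 -0.008 0.05 0 0 0 1;0.008 -0.008 0.05 0 0 0 -0.13;0.008 -0.008 0.05 0 0 0 -0.13;0.008 -0.008 0.05 0 0 0 -0.13;0.008 -0.008 0.05 0 0 0 -0.13;0.008 -0.008 0 0 0 0 -0.13;0.008 -0.008 -0.1 0 0 0 -0.13;0.008 -0.008 -0.22 0 0 0 -0.13;0.008 -0.008 -0.35 0 0 0 -0.13;0.008 -0.008 -0.4 0 0 0 -0.13")

```text
clock: 16.13
eef_pos: [529.1, -117.6, 217.7]
tool_rot: [-3.135, 0.004, 3.141]
force: [0.7, 1.1, -0.5]
width: 48.3
gripper_force: 0.0
```

```bash
python3 -c "
from h import *
go2(528,100,215,np.pi+.028,0);go2(476,311,150,np.pi+.028,.1745)"
```

```text
at [ 529.1 -117.6  217.7] [-3.135  0.004  3.141] w 48.3 F [ 0.7  1.1 -0.5] t 16.1 -> [0.004 0.725 0.004] [-0.004  0.003 -0.018]
at [ 529.1 -117.6  217.7] [-3.135  0.004  3.141] w 48.3 F [ 0.7  1.1 -0.5] t 16.1 -> [0.179 1.43  0.215] [-0.003 -0.109 -0.018]
```

Two travel calls to the front-left cob: 1.43 in tool y, split as 0.8 + 0.63.

Request:
move_arm(rows="0.02 0.12 0 0 0 -0.018 -0.13;0.04 0.25 0 0 0 -0.018 -0.13;0.06 0.38 0 0 0 -0.018 -0.13;0.08 0.5 0 0 0 -0.018 -0.13;0.1 0.62 0 0 0 -0.018 -0.13;0.11 0.72 0 0 0 -0.018 -0.13;0.12 0.8 0 0 0 -0.018 -0.13")

```text
clock: 16.72
eef_pos: [490.6, 124.7, 212.1]
tool_rot: [-3.136, -0.002, -3.112]
force: [-0.5, -0.2, 0.1]
width: 48.1
gripper_force: 0.0
```

Request:
move_arm(rows="0.01 0.12 0 0 0 0 -0.13;0.03 0.25 0.03 0 -0.05 0 -0.13;0.05 0.38 0.07 0 -0.1 0 -0.13;0.06 0.5 0.12 0 -0.109 0 -0.13;0.06 0.58 0.17 0 -0.109 0 -0.13;0.06 0.62 0.21 0 -0.109 0 -0.13;0.06 0.62 0.215 0 -0.109 0 -0.13;0.06 0.62 0.215 0 -0.109 0 -0.13;0.06 0.62 0.215 0 -0.109 0 -0.13")

```text
clock: 17.47
eef_pos: [468.4, 305.6, 146.3]
tool_rot: [-3.134, 0.169, -3.114]
force: [0.2, -0.4, 0.6]
width: 48.3
gripper_force: 0.0
```

```bash
python3 -c "
from h import *
s=read_state();d=get_image('wrist');cobs('wrist',d=d,s=s);go2(476,311,52,np.pi+.028,.1745,s)
print('top');cobs(z=76);cv2.imwrite('pics/w6.png',d['img'][:,:,::-1]);crop('top','t6',(185,150,465,300),2.85)"
```

```text
93 [366.7 197.4] [ 5.2 10.9] 59.9
14715 [535.5 320.8] [ 84.6 253. ] 3.9
180 [413.6 337.3] [ 8.5 29.2] 83.7
330 [424.4 259.1] [18.3 37.8] 30.4
125 [418.8 202.4] [10.9 24.7] -89.0
565 [458.  359.4] [ 5.7 93.5] 1.9
256 [420.5 138.5] [11.  61.4] -87.1
1214 [465.9 157.7] [25.9 86.3] 1.4
5354 [481.2 218.2] [ 59.2 106.3] -6.2
65 [437.1 127.2] [ 8.  14.8] 2.2
487 [480.  264.4] [ 9.2 72.4] 1.5
94 [457.2 118.9] [13.1 20.6] -9.0
1915 [ 563.2 -101.6] [ 79.9 177.4] -39.0
134 [494.1 110.4] [ 9.4 33.1] -13.4
240 [535.8 137.1] [38.  75.2] 81.4
370 [577.2 265.9] [ 10.4 114.3] -0.1
150 [589.2 120.8] [15.4 52.6] -6.8
71 [651.7 351.8] [13. 18.] 88.2
at [468.4 305.6 146.3] [-3.134  0.169 -3.114] w 48.3 F [ 0.2 -0.4  0.6] t 17.5 -> [0.028 0.02  0.314] [-0.002 -0.003 -0.001]
top
455 [593.  309.5] [ 36.6 102.8] 3.0
513 [524.  -51.5] [ 38.9 100.7] 0.6
511 [ 523.9 -115.2] [38.8 98.1] 0.1
163 [502.7 307.1] [33.5 36.8] -88.9
```

View pics/t6.png

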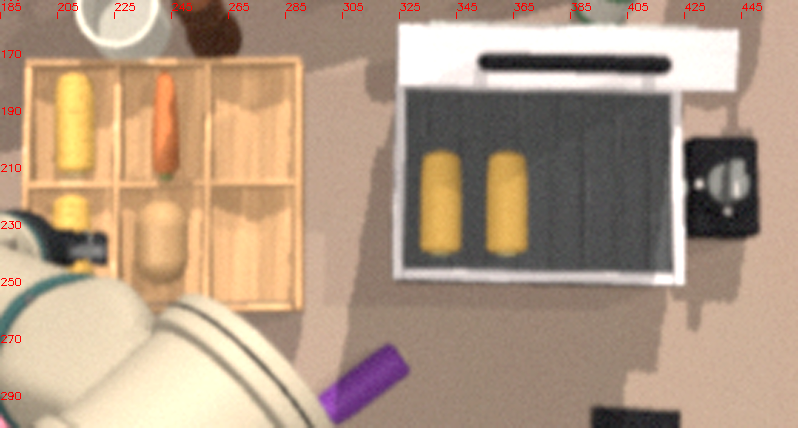

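Two cobs lie properly in their grooves at top-view pixels (339,221) and (363,221). I'll check the next cob against the wrist picture with the stricter threshold.

```bash
sed -i 's/cv2.inRange(h,(18,90,40)/cv2.inRange(h,(22,110,60) if n=="wrist" else (18,90,40)/' h.py; python3 -c "
from h import *
s=read_state();d=get_image('wrist');cobs('wrist',d=d,s=s);go2(476,312,52,np.pi+.028,.1745,s)"
```

```text
73 [366.6 197.5] [ 4.9 10.2] 62.1
5830 [477.9 312. ] [ 38.1 107.9] 2.0
961 [ 562.4 -112.6] [ 60.2 148.1] -39.4
2241 [595.6 315.2] [36.9 92.3] 1.9
at [469.1 305.6 147. ] [-3.135  0.17  -3.116] w 48.2 F [-0.2 -0.5 -0.4] t 17.6 -> [0.03  0.023 0.316] [-0.001 -0.003 -0.002]
```

Request:
move_arm(rows="0.028 0.022 0.05 0 0 0 -0.13;0.028 0.022 0.12 0 0 0 -0.13;0.028 0.022 0.19 0 0 0 -0.13;0.028 0.022 0.25 0 0 0 -0.13;0.028 0.022 0.29 0 0 0 -0.13;0.028 0.022 0.316 0 0 0 -0.13;0.028 0.022 0.316 0 0 0 -0.13;0.028 0.022 0.316 0 0 0 0.2;0.028 0.022 0.316 0 0 0 1;0.028 0.022 0.316 0 0 0 1;0.028 0.022 0.316 0 0 0 1;0.028 0.022 0.316 0 0 0 1")

```text
clock: 18.67
eef_pos: [476.0, 313.5, 52.2]
tool_rot: [-3.136, 0.17, -3.113]
force: [-0.7, -0.8, 2.6]
width: 38.5
gripper_force: 60.5
```

```bash
python3 -c "
from h import *
go2(528,-182,220,np.pi,0)"
```

```text
at [476.  313.5  52.2] [-3.136  0.17  -3.113] w 38.5 F [-0.7 -0.8  2.6] t 18.7 -> [-0.22  -1.659 -0.521] [-0.002  0.108  0.018]
```

Request:
move_arm(rows="0 0 -0.08 0 0 0 1;0 0 -0.18 0 0.03 0 1;-0.04 0 -0.3 0 0.07 0 1;-0.08 0 -0.42 0 0.108 0.018 1;-0.12 -0.08 -0.5 0 0.108 0.018 1;-0.15 -0.19 -0.538 0 0.108 0.018 1;-0.153 -0.31 -0.538 0 0.108 0.018 1;-0.153 -0.43 -0.538 0 0.108 0.018 1;-0.153 -0.55 -0.538 0 0.108 0.018 1;-0.153 -0.66 -0.538 0 0.108 0.018 1;-0.153 -0.73 -0.538 0 0.108 0.018 1;-0.153 -0.754 -0.538 0 0.108 0.018 1")

```text
clock: 19.67
eef_pos: [499.7, 83.4, 219.3]
tool_rot: [-3.134, -0.001, 3.135]
force: [-0.1, -1.0, -1.9]
width: 37.8
gripper_force: 61.0
```

Request:
move_arm(rows="-0.02 -0.1 0 0 0 0 1;-0.04 -0.22 0 0 0 0 1;-0.06 -0.34 0 0 0 0 1;-0.08 -0.46 0 0 0 0 1;-0.093 -0.58 0 0 0 0 1;-0.093 -0.7 0 0 0 0 1;-0.093 -0.8 0 0 0 0 1;-0.093 -0.87 0 0 0 0 1;-0.093 -0.9 0 0 0 0 1;-0.093 -0.9 0 0 0 0 1;-0.093 -0.9 0 0 0 0 1;-0.093 -0.9 0 0 0 0 1")

```text
clock: 20.67
eef_pos: [528.0, -178.6, 221.1]
tool_rot: [-3.139, 0.001, -3.139]
force: [-1.4, 0.4, -1.1]
width: 38.2
gripper_force: 61.0
```

```bash
python3 -c "
from h import *
s=read_state();go2(528,-181.5,95,np.pi,0,s);cobs('wrist',z=210)"
```

```text
at [ 528.  -178.6  221.1] [-3.139e+00  1.000e-03 -3.139e+00] w 38.2 F [-1.4  0.4 -1.1] t 20.7 -> [ 0.    -0.009  0.42 ] [-0.002  0.     0.002]
3109 [ 371.4 -371.6] [65.8 78.2] -81.4
3782 [ 491.  -146.2] [19.7 51.1] -1.0
1830 [ 482.6 -113.5] [20.8 34.7] 0.0
13505 [ 529.4 -179.1] [ 42.2 102.7] -0.0
559 [525.3  58.7] [20.2 49.4] 15.5
1206 [ 558.9 -413.7] [42.4 48.4] 0.1
```

Request:
move_arm(rows="0 -0.006 0.08 0 0 0 1;0 -0.006 0.18 0 0 0 1;0 -0.006 0.28 0 0 0 1;0 -0.006 0.36 0 0 0 1;0 -0.006 0.42 0 0 0 1;0 -0.006 0.45 0 0 0 1;0 -0.006 0.47 0 0 0 1;0 -0.006 0.47 0 0 0 1;0 -0.006 0.47 0 0 0 1;0 -0.006 0.47 0 0 0 -0.13;0 -0.006 0.47 0 0 0 -0.13;0 -0.006 0.47 0 0 0 -0.13")

```text
clock: 21.72
eef_pos: [528.5, -183.4, 80.6]
tool_rot: [-3.138, 0.002, 3.141]
force: [1.2, 1.9, 0.0]
width: 48.5
gripper_force: 0.6
```

Request:
move_arm(rows="0 0 0 0 0 0 -0.13;0 0 -0.06 0 0 0 -0.13;0 0 -0.16 0 0 0 -0.13;0 0 -0.28 0 0 0 -0.13;0 0 -0.4 0 0 0 -0.13;0 0 -0.46 0 0 0 -0.13;0 0 -0.46 0 0 0 -0.13")

```text
clock: 22.3
eef_pos: [530.2, -183.6, 222.4]
tool_rot: [-3.135, 0.008, 3.14]
force: [1.6, 0.9, -0.7]
width: 48.2
gripper_force: 0.0
```

```bash
python3 -c "
from h import *
go2(560,80,215,np.pi+.028,0);go2(597,313,150,np.pi+.028,.1745)"
```

```text
at [ 530.2 -183.6  222.4] [-3.135  0.008  3.14 ] w 48.2 F [ 1.6  0.9 -0.7] t 22.3 -> [-0.098  0.879  0.02 ] [-0.004  0.005 -0.019]
at [ 530.2 -183.6  222.4] [-3.135  0.008  3.14 ] w 48.2 F [ 1.6  0.9 -0.7] t 22.3 -> [-0.218  1.657  0.232] [-0.003 -0.106 -0.018]
```

Request:
move_arm(rows="0 0.12 0 0 0 -0.018 -0.13;0 0.25 0 0 0 -0.018 -0.13;0 0.38 0 0 0 -0.018 -0.13;0 0.5 0 0 0 -0.018 -0.13;0 0.62 0 0 0 -0.018 -0.13;0 0.75 0 0 0 -0.018 -0.13;0 0.87 0 0 0 -0.018 -0.13;-0.03 0.9 0 0 0 -0.018 -0.13")

```text
clock: 22.97
eef_pos: [534.5, 94.0, 216.9]
tool_rot: [-3.141, -0.001, -3.105]
force: [0.7, 1.0, 0.7]
width: 47.9
gripper_force: 0.0
```

Request:
move_arm(rows="-0.02 0.12 0 0 0 0 -0.13;-0.06 0.25 0.03 0 -0.05 0 -0.13;-0.1 0.38 0.07 0 -0.1 0 -0.13;-0.14 0.5 0.12 0 -0.106 0 -0.13;-0.18 0.62 0.17 0 -0.106 0 -0.13;-0.2 0.7 0.21 0 -0.106 0 -0.13;-0.21 0.757 0.232 0 -0.106 0 -0.13;-0.21 0.757 0.232 0 -0.106 0 -0.13;-0.21 0.757 0.232 0 -0.106 0 -0.13;-0.21 0.757 0.232 0 -0.106 0 -0.13")

```text
clock: 23.8
eef_pos: [593.5, 313.5, 145.7]
tool_rot: [-3.135, 0.166, -3.114]
force: [0.9, -0.4, 0.1]
width: 48.2
gripper_force: 0.0
```

```bash
python3 -c "
from h import *
s=read_state();d=get_image('wrist');cobs('wrist',d=d,s=s);s=read_state();go2(597,313,52,np.pi+.028,.1745,s)
print('top');cobs(z=76)"
```

```text
120 [544.1 229.6] [ 5.9 11.3] 88.3
6043 [600.9 315.7] [ 38.5 107.6] 1.6
at [593.9 313.1 146.1] [-3.136  0.166 -3.115] w 48.4 F [-0.8 -0.3  0.4] t 23.9 -> [0.042 0.001 0.311] [-0.001 -0.005 -0.001]
top
71 [634.  310.5] [18.2 37.4] 67.8
515 [524.  -51.6] [ 39.  100.6] 0.8
503 [ 523.9 -116.1] [41.5 97.7] 1.1
510 [ 526.6 -180.3] [ 41.5 100.7] -0.0
```

Request:
move_arm(rows="0.034 0.008 0.05 0 0 0 -0.13;0.034 0.008 0.12 0 0 0 -0.13;0.034 0.008 0.19 0 0 0 -0.13;0.034 0.008 0.25 0 0 0 -0.13;0.034 0.008 0.29 0 0 0 -0.13;0.034 0.008 0.313 0 0 0 -0.13;0.034 0.008 0.313 0 0 0 -0.13;0.034 0.008 0.313 0 0 0 0.2;0.034 0.008 0.313 0 0 0 1;0.034 0.008 0.313 0 0 0 1;0.034 0.008 0.313 0 0 0 1;0.034 0.008 0.313 0 0 0 1")

```text
clock: 24.9
eef_pos: [599.3, 317.8, 52.9]
tool_rot: [-3.138, 0.167, -3.114]
force: [-0.5, -0.1, 3.5]
width: 38.3
gripper_force: 60.4
```

```bash
python3 -c "
from h import *
go2(525,120,220,np.pi,0)"
```

```text
at [599.3 317.8  52.9] [-3.138  0.167 -3.114] w 38.3 F [-0.5 -0.1  3.5] t 24.9 -> [ 0.17  -0.654 -0.592] [-0.001  0.107  0.018]
```

Request:
move_arm(rows="0 0 -0.08 0 0 0 1;0 0 -0.18 0 0.03 0 1;-0.02 0 -0.3 0 0.07 0 1;-0.04 -0.02 -0.42 0 0.107 0.018 1;-0.02 -0.12 -0.48 0 0.107 0.018 1;0.02 -0.24 -0.52 0 0.107 0.018 1;0.06 -0.36 -0.55 0 0.107 0.018 1;0.1 -0.48 -0.57 0 0.107 0.018 1;0.14 -0.6 -0.592 0 0.107 0.018 1;0.17 -0.72 -0.592 0 0.107 0.018 1;0.17 -0.83 -0.592 0 0.107 0.018 1;0.17 -0.885 -0.592 0 0.107 0.018 1")

```text
clock: 25.9
eef_pos: [525.8, 44.9, 219.4]
tool_rot: [-3.136, -0.003, 3.136]
force: [-0.2, 0.6, -1.3]
width: 38.2
gripper_force: 60.7
```

Request:
move_arm(rows="0 -0.1 0 0 0 0 1;0 -0.22 0 0 0 0 1;0 -0.34 0 0 0 0 1;0 -0.46 0 0 0 0 1;0 -0.58 0 0 0 0 1;0 -0.7 0 0 0 0 1;0 -0.82 0 0 0 0 1;0 -0.92 0 0 0 0 1;0 -0.98 0 0 0 0 1;0 -0.98 0 0 0 0 1;0 -0.98 0 0 0 0 1;0 -0.98 0 0 0 0 1")

```text
clock: 26.9
eef_pos: [526.4, -242.2, 220.2]
tool_rot: [-3.141, -0.002, -3.141]
force: [1.2, -0.0, -0.6]
width: 38.2
gripper_force: 60.7
```

```bash
python3 -c "
from h import *
s=read_state();go2(527,-246,80,np.pi,0,s);cobs('wrist',z=210);print('top');cobs(z=76)"
```

```text
at [ 526.4 -242.2  220.2] [-3.141e+00 -2.000e-03 -3.141e+00] w 38.2 F [ 1.2 -0.  -0.6] t 26.9 -> [-0.003 -0.012  0.467] [-0.    -0.001  0.   ]
4184 [ 389.4 -428.2] [ 55.  122.2] 70.9
3785 [ 491.9 -210.3] [19.7 50.9] -0.7
2638 [ 490.2 -177.6] [21.1 50.6] -1.2
197 [ 474.7 -140.2] [ 9.9 15.6] 1.2
13152 [ 527.  -242.8] [ 41.7 102.5] -0.8
1419 [ 557.7 -450.1] [40.1 48.2] 0.2
top
517 [524.  -51.5] [ 38.9 100.7] 0.6
508 [ 523.9 -116.7] [41.6 98. ] 0.4
517 [ 526.6 -180.3] [ 41.5 100.9] -0.3
278 [ 514.1 -276.9] [46.9 50.5] -0.7
```

Request:
move_arm(rows="0 -0.007 0.08 0 0 0 1;0 -0.007 0.18 0 0 0 1;0 -0.007 0.28 0 0 0 1;0 -0.007 0.36 0 0 0 1;0 -0.007 0.42 0 0 0 1;0 -0.007 0.45 0 0 0 1;0 -0.007 0.467 0 0 0 1;0 -0.007 0.467 0 0 0 1;0 -0.007 0.467 0 0 0 1;0 -0.007 0.467 0 0 0 -0.13;0 -0.007 0.467 0 0 0 -0.13;0 -0.007 0.467 0 0 0 -0.13")

```text
clock: 28.0
eef_pos: [526.7, -246.1, 81.0]
tool_rot: [-3.139, -0.0, 3.141]
force: [-0.6, -0.5, 0.1]
width: 48.2
gripper_force: 0.0
```

Request:
move_arm(rows="0 0 0 0 0 0 -0.13;0 0 -0.06 0 0 0 -0.13;0 0 -0.16 0 0 0 -0.13;0 0 -0.28 0 0 0 -0.13;0 0 -0.4 0 0 0 -0.13;0 0 -0.5 0 0 0 -0.13;0.12 0 -0.55 0 0 0 -0.13;0.24 0 -0.55 0 0 0 -0.13;0.3 0 -0.58 0 0 0 -0.13;0.3 0 -0.6 0 0 0 -0.13")

```text
clock: 28.83
eef_pos: [431.7, -246.1, 260.5]
tool_rot: [-3.138, -0.007, 3.139]
force: [0.2, -0.1, -0.3]
width: 48.0
gripper_force: 0.0
```

```bash
python3 -c "
from h import *
go(500,-149,375,np.pi/2);print('top');cobs(z=76);crop('top','t7',(185,150,465,300),2.85)"
```

```text
at [ 431.7 -246.1  260.5] [-3.138 -0.007  3.139] w 48.0 F [ 0.2 -0.1 -0.3] t 28.8 -> [-0.224  0.323 -0.384] [-0.005 -0.002  0.998]
top
508 [522.6 -51.6] [38.8 97.9] 0.6
514 [ 523.9 -116.7] [41.6 98. ] 0.4
525 [ 526.6 -180.3] [ 41.6 100.9] -0.3
516 [ 525.  -245.3] [ 38.8 100.8] -0.5
```

View pics/t7.png

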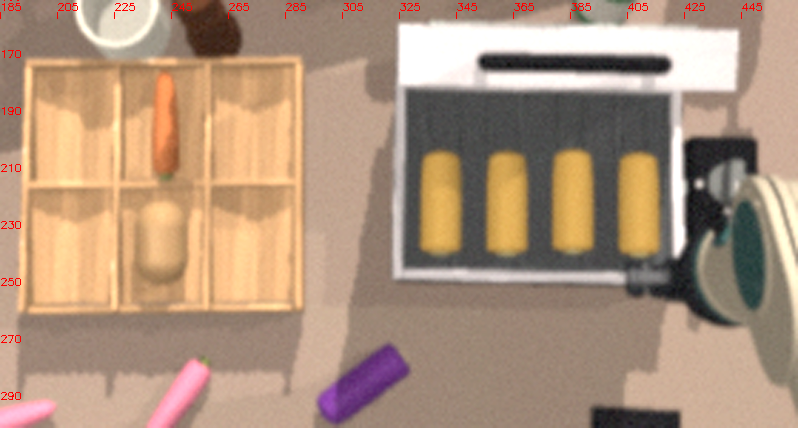

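Four cobs lie side by side in the grooves at top-view columns 339, 363, 386 and 409; the carrot and potato are still in the bin. Now back to the handle.

Request:
move_arm(rows="0 0.03 -0.1 0 0 0.94 0;-0.03 0.1 -0.2 0 0 0.94 0;-0.06 0.2 -0.3 0 0 0.94 0;-0.1 0.28 -0.36 0 0 0.94 0;-0.15 0.323 -0.384 0 0 0.94 0;-0.2 0.323 -0.384 0 0 0.94 0;-0.224 0.323 -0.384 0 0 0.94 0;-0.224 0.323 -0.384 0 0 0.94 0;-0.224 0.323 -0.384 0 0 0.94 0;-0.224 0.323 -0.384 0 0 0.94 0;-0.224 0.323 -0.384 0 0 0.94 0;-0.224 0.323 -0.384 0 0 0.94 0")

```text
clock: 29.93
eef_pos: [505.3, -147.7, 374.9]
tool_rot: [-3.141, 0.001, 1.66]
force: [-0.5, 0.6, 0.6]
width: 42.7
gripper_force: 0.0
```

```bash
python3 -c "
from h import *
go(607,-149,375,np.pi/2)"
```

```text
at [ 505.3 -147.7  374.9] [-3.141e+00  1.000e-03  1.660e+00] w 42.7 F [-0.5  0.6  0.6] t 29.9 -> [-0.035  0.337 -0.001] [-0.001  0.001  0.057]
```

Request:
move_arm(rows="-0.01 0.1 0 0 0 0.057 0;-0.02 0.2 0 0 0 0.057 0;-0.03 0.28 0 0 0 0.057 0;-0.035 0.32 0 0 0 0.057 0;-0.035 0.337 0 0 0 0.057 0;-0.035 0.337 0 0 0 0.057 0;-0.035 0.337 0 0 0 0.057 0;-0.035 0.337 0 0 0 0.057 0")

```text
clock: 30.6
eef_pos: [604.9, -149.3, 374.9]
tool_rot: [-3.139, 0.002, 1.575]
force: [-0.7, -0.2, 0.1]
width: 42.9
gripper_force: 0.0
```

```bash
python3 -c "
from h import *
go(608,-149,305,np.pi/2)"
```

```text
at [ 604.9 -149.3  374.9] [-3.139e+00  2.000e-03  1.575e+00] w 42.9 F [-0.7 -0.2  0.1] t 30.6 -> [0.001 0.011 0.233] [-0.001  0.001  0.003]
```

Request:
move_arm(rows="0 0.008 0.08 0 0 0 0;0 0.008 0.15 0 0 0 0;0 0.008 0.2 0 0 0 0;0 0.008 0.233 0 0 0 0;0 0.008 0.233 0 0 0 0;0 0.008 0.233 0 0 0 0.5;0 0.008 0.233 0 0 0 0.6;0 0.008 0.233 0 0 0 0.8;0 0.008 0.233 0 0 0 1;0 0.008 0.233 0 0 0 1;0 0.008 0.233 0 0 0 1")

```text
clock: 31.52
eef_pos: [608.5, -149.6, 306.6]
tool_rot: [3.141, 0.002, 1.575]
force: [-0.7, -0.6, 6.1]
width: 13.8
gripper_force: 58.8
```

```bash
python3 -c "
from h import *
go(608,-149,305,np.pi/2)
c=read_state()['eef_pos']
for a,b in ((1.40,.92),(.92,.44),(.44,.085)):
  for q in np.linspace(a,b,13)[1:]:
    print('0 %.3f %.3f 0 0 0 1'%(243*(np.cos(a)-np.cos(q))/300,-243*(np.sin(q)-np.sin(a))/300),end=';')
  print()
"
```

```text
at [ 608.5 -149.6  306.6] [3.141e+00 2.000e-03 1.575e+00] w 13.8 F [-0.7 -0.6  6.1] t 31.5 -> [ 0.002 -0.002  0.005] [0.001 0.001 0.002]
0 -0.032 0.006 0 0 0 1;0 -0.063 0.014 0 0 0 1;0 -0.095 0.022 0 0 0 1;0 -0.125 0.032 0 0 0 1;0 -0.156 0.043 0 0 0 1;0 -0.186 0.056 0 0 0 1;0 -0.215 0.069 0 0 0 1;0 -0.244 0.084 0 0 0 1;0 -0.272 0.100 0 0 0 1;0 -0.300 0.117 0 0 0 1;0 -0.327 0.135 0 0 0 1;0 -0.353 0.154 0 0 0 1;
0 -0.025 0.020 0 0 0 1;0 -0.050 0.041 0 0 0 1;0 -0.074 0.063 0 0 0 1;0 -0.096 0.086 0 0 0 1;0 -0.118 0.110 0 0 0 1;0 -0.139 0.135 0 0 0 1;0 -0.159 0.161 0 0 0 1;0 -0.178 0.187 0 0 0 1;0 -0.196 0.214 0 0 0 1;0 -0.212 0.242 0 0 0 1;0 -0.228 0.270 0 0 0 1;0 -0.242 0.299 0 0 0 1;
0 -0.010 0.022 0 0 0 1;0 -0.019 0.044 0 0 0 1;0 -0.028 0.066 0 0 0 1;0 -0.036 0.089 0 0 0 1;0 -0.043 0.112 0 0 0 1;0 -0.049 0.135 0 0 0 1;0 -0.055 0.158 0 0 0 1;0 -0.060 0.181 0 0 0 1;0 -0.065 0.205 0 0 0 1;0 -0.069 0.229 0 0 0 1;0 -0.072 0.252 0 0 0 1;0 -0.074 0.276 0 0 0 1;
```

Request:
move_arm(rows="0 -0.032 0.006 0 0 0 1;0 -0.063 0.014 0 0 0 1;0 -0.095 0.022 0 0 0 1;0 -0.125 0.032 0 0 0 1;0 -0.156 0.043 0 0 0 1;0 -0.186 0.056 0 0 0 1;0 -0.215 0.069 0 0 0 1;0 -0.244 0.084 0 0 0 1;0 -0.272 0.100 0 0 0 1;0 -0.300 0.117 0 0 0 1;0 -0.327 0.135 0 0 0 1;0 -0.353 0.154 0 0 0 1")

```text
clock: 32.52
eef_pos: [504.8, -149.8, 260.7]
tool_rot: [3.135, 0.002, 1.575]
force: [2.8, 0.3, 6.8]
width: 13.8
gripper_force: 64.7
```

```bash
python3 -c "
from h import *
p=read_state()['eef_pos'];print(np.arctan2(p[2]-68,648-p[0]),np.hypot(p[2]-68,648-p[0]))
go(648-243*np.cos(.92),-149,68+243*np.sin(.92),np.pi/2)"
```

```text
0.9317988579158832 240.09643974988126
at [ 504.8 -149.8  260.7] [3.135e+00 2.000e-03 1.575e+00] w 13.8 F [2.8 0.3 6.8] t 32.5 -> [ 0.003 -0.013 -0.002] [0.004 0.001 0.003]
```

Forces are small, so I'll carry on.

Request:
move_arm(rows="0 -0.025 0.020 0 0 0 1;0 -0.050 0.041 0 0 0 1;0 -0.074 0.063 0 0 0 1;0 -0.096 0.086 0 0 0 1;0 -0.118 0.110 0 0 0 1;0 -0.139 0.135 0 0 0 1;0 -0.159 0.161 0 0 0 1;0 -0.178 0.187 0 0 0 1;0 -0.196 0.214 0 0 0 1;0 -0.212 0.242 0 0 0 1;0 -0.228 0.270 0 0 0 1;0 -0.242 0.299 0 0 0 1")

```text
clock: 33.52
eef_pos: [430.8, -150.0, 169.6]
tool_rot: [3.139, 0.001, 1.575]
force: [2.9, 1.0, 4.7]
width: 13.9
gripper_force: 70.7
```

```bash
python3 -c "
from h import *
p=read_state()['eef_pos'];print(np.arctan2(p[2]-68,648-p[0]),np.hypot(p[2]-68,648-p[0]))
go(648-243*np.cos(.44),-149,68+243*np.sin(.44),np.pi/2)"
```

```text
0.4374585643558306 239.7368085826241
at [ 430.8 -150.   169.6] [3.139e+00 1.000e-03 1.575e+00] w 13.9 F [2.9 1.  4.7] t 33.5 -> [ 0.003 -0.009 -0.007] [0.002 0.001 0.003]
```

Request:
move_arm(rows="0 -0.010 0.022 0 0 0 1;0 -0.019 0.044 0 0 0 1;0 -0.028 0.066 0 0 0 1;0 -0.036 0.089 0 0 0 1;0 -0.043 0.112 0 0 0 1;0 -0.049 0.135 0 0 0 1;0 -0.055 0.158 0 0 0 1;0 -0.060 0.181 0 0 0 1;0 -0.065 0.205 0 0 0 1;0 -0.067 0.225 0 0 0 1;0 -0.069 0.245 0 0 0 1;0 -0.07 0.26 0 0 0 1")

```text
clock: 34.52
eef_pos: [407.1, -150.1, 90.6]
tool_rot: [-3.138, 0.001, 1.575]
force: [1.6, 4.2, 4.5]
width: 14.0
gripper_force: 73.1
```

```bash
python3 -c "
from h import *
p=read_state()['eef_pos'];print(np.arctan2(p[2]-68,648-p[0]),np.hypot(p[2]-68,648-p[0]))
go(406,-149,90,np.pi/2)"
```

```text
0.09370429075613583 241.91793540001115
at [ 407.1 -150.1   90.6] [-3.138e+00  1.000e-03  1.575e+00] w 14.0 F [1.6 4.2 4.5] t 34.5 -> [ 0.004 -0.004  0.002] [-0.002  0.001  0.003]
```

Request:
move_arm(rows="0 0 0.01 0 0 0 1;0 0 0.02 0 0 0 1;0 0 0.03 0 0 0 1;0 0 0.03 0 0 0 1;0 0 0.03 0 0 0 1;0 0 0.03 0 0 0 1")

```text
clock: 35.02
eef_pos: [406.1, -150.2, 81.6]
tool_rot: [-3.136, 0.001, 1.575]
force: [1.5, 5.6, -6.1]
width: 13.8
gripper_force: 73.3
```

```bash
python3 -c "
from h import *
go(406,-149,90,np.pi/2)
crop('side','s8',(280,100,440,250),4)"
```

```text
at [ 406.1 -150.2   81.6] [-3.136e+00  1.000e-03  1.575e+00] w 13.8 F [ 1.5  5.6 -6.1] t 35.0 -> [ 0.004 -0.    -0.028] [-0.004  0.     0.003]
```

View pics/s8.png

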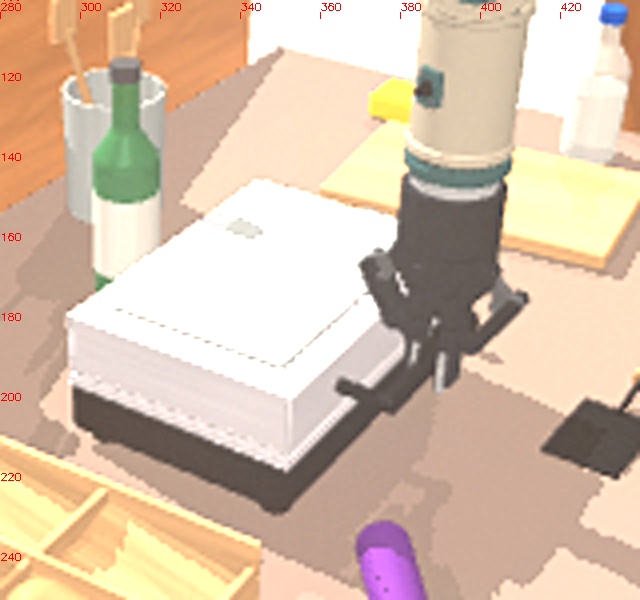

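The lid looks shut, flush with the rim along (300,195)–(350,217). I'll press a little more to confirm it has reached its stop.

Request:
move_arm(rows="0 0 0.01 0 0 0 1;0 0 0.02 0 0 0 1;0 0 0.02 0 0 0 1;0 0 0.02 0 0 0 1")

```text
clock: 35.4
eef_pos: [406.1, -150.3, 80.1]
tool_rot: [-3.138, 0.005, 1.576]
force: [-9.9, 9.9, 60.7]
width: 14.1
gripper_force: 80.3
```

Request:
move_arm(rows="0 0 -0.01 0 0 0 1;0 0 -0.01 0 0 0 0.1;0 0 -0.01 0 0 0 0;0 0 -0.01 0 0 0 0;0 0 -0.01 0 0 0 0;0 0 -0.06 0 0 0 0;0 0 -0.14 0 0 0 0;0 0 -0.26 0 0 0 0;0 0 -0.38 0 0 0 0;0 0 -0.45 0 0 0 0;0 0 -0.45 0 0 0 0;0 0 -0.45 0 0 0 0")

```text
clock: 36.4
eef_pos: [406.7, -152.1, 211.8]
tool_rot: [-3.138, 0.004, 1.572]
force: [0.0, -0.4, -0.7]
width: 42.8
gripper_force: 0.0
```

```bash
python3 -c "
from h import *
go(540,-333,220,0.0); go(540,-333,220,np.pi)
crop('side','s9',(280,100,440,250),4)"
```

```text
at [ 406.7 -152.1  211.8] [-3.138  0.004  1.572] w 42.8 F [ 0.  -0.4 -0.7] t 36.4 -> [-0.604  0.443 -0.027] [0.    0.004 1.001]
at [ 406.7 -152.1  211.8] [-3.138  0.004  1.572] w 42.8 F [ 0.  -0.4 -0.7] t 36.4 -> [-0.604  0.443 -0.027] [-0.004  0.    -0.999]
```

View pics/s9.png

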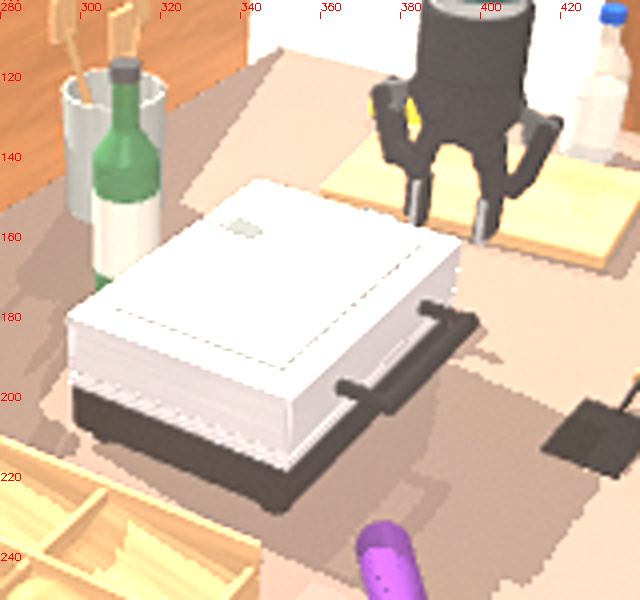

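Lid shut and released. Now above the dial, with a wrist look.

Request:
move_arm(rows="-0.1 0.03 -0.06 0 0 -0.94 0;-0.2 0.08 -0.06 0 0 -0.94 0;-0.3 0.13 -0.06 0 0 -0.94 0;-0.4 0.19 -0.06 0 0 -0.94 0;-0.5 0.25 -0.06 0 0 -0.94 0;-0.58 0.33 -0.06 0 0 -0.94 0;-0.604 0.4 -0.06 0 0 -0.94 0;-0.604 0.443 -0.06 0 0 -0.94 0;-0.604 0.443 -0.06 0 0 -0.94 0;-0.604 0.443 -0.06 0 0 -0.94 0;-0.604 0.443 -0.06 0 0 -0.94 0;-0.604 0.443 -0.06 0 0 -0.94 0")

```text
clock: 37.45
eef_pos: [540.0, -331.0, 226.3]
tool_rot: [-3.141, -0.008, 3.058]
force: [0.1, -0.7, 0.8]
width: 43.0
gripper_force: 0.0
```

Request:
move_arm(rows="0 0 0.1 0 0 -0.06 0;0 0 0.2 0 0 -0.06 0;0 0 0.2 0 0 -0.06 0;0 0 0.2 0 0 -0.06 0;0 0 0.2 0 0 -0.06 0")

```text
clock: 37.87
eef_pos: [541.8, -330.9, 169.4]
tool_rot: [-3.141, -0.003, -3.138]
force: [-0.3, 0.1, 0.7]
width: 42.6
gripper_force: 0.0
```

```bash
python3 -c "
from h import *
go(540,-333,220,np.pi); s=read_state()
crop('wrist','w10',(220,60,420,260),3)"
```

```text
at [ 541.8 -330.9  169.4] [-3.141e+00 -3.000e-03 -3.138e+00] w 42.6 F [-0.3  0.1  0.7] t 37.9 -> [ 0.006 -0.007 -0.169] [-0.001 -0.002  0.003]
```

View pics/w10.png

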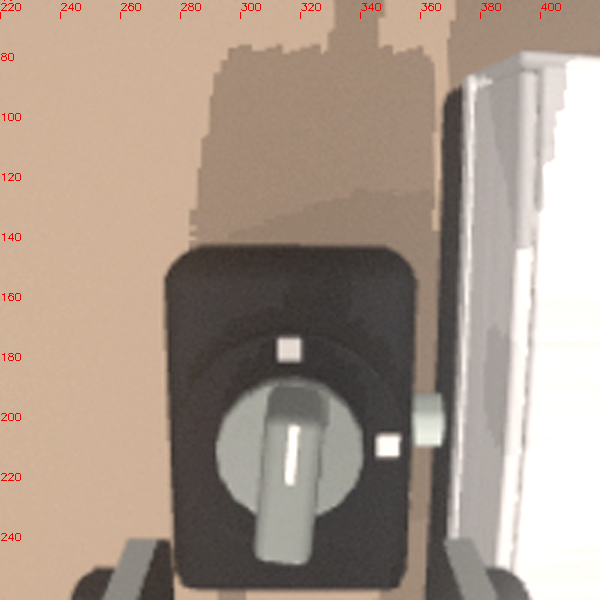

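```bash
python3 -c "
from h import *
s,d=pickle.load(open('pics/w10.pkl','rb'));E=wristE(d,s)
for n,p,z in (('front',(297,420),94),('back',(283,560),94),('mid',(290,490),94),('l0',(295,428),94),('l1',(290,485),94),('disc',(289,448),68),('t0',(289,349),62),('t90',(388,445),62),('box',(167,280),62),('box',(414,280),62)):
  print(n,atz(d,(220+p[0]/3,60+p[1]/3),z,E).round(1))"
```

```text
front [ 530.  -331.9   94. ]
back [ 565.1 -335.2   94. ]
mid [ 547.  -333.5   94. ]
l0 [ 531.9 -332.4   94. ]
l1 [ 545.8 -333.5   94. ]
disc [ 545.1 -334.    68. ]
t0 [ 520.1 -334.1   62. ]
t90 [ 546.1 -307.7   62. ]
box [ 502.  -365.5   62. ]
box [ 501.8 -302.1   62. ]
```

The dial reads 0, with its line pointing to the front. Its centre is near (546.5,-334), wrist crop (290,490). Descending and gripping.

Request:
move_arm(rows="-0.016 -0.01 0.06 0 0 0 0.3;-0.016 -0.01 0.14 0 0 0 0.3;-0.016 -0.01 0.2 0 0 0 0.3;-0.016 -0.01 0.25 0 0 0 0.3;-0.016 -0.01 0.278 0 0 0 0.3;-0.016 -0.01 0.278 0 0 0 0.3;-0.016 -0.01 0.278 0 0 0 0.6;-0.016 -0.01 0.278 0 0 0 0.8;-0.016 -0.01 0.278 0 0 0 1;-0.016 -0.01 0.278 0 0 0 1;-0.016 -0.01 0.278 0 0 0 1")

```text
clock: 38.83
eef_pos: [547.2, -333.8, 87.2]
tool_rot: [-3.14, 0.0, -3.137]
force: [-0.2, 2.2, 5.8]
width: 12.7
gripper_force: 61.7
```

Request:
move_arm(rows="0 0 0 0 0 0.07 1;0 0 0 0 0 0.14 1;0 0 0 0 0 0.21 1;0 0 0 0 0 0.28 1;0 0 0 0 0 0.35 1;0 0 0 0 0 0.42 1;0 0 0 0 0 0.49 1;0 0 0 0 0 0.56 1;0 0 0 0 0 0.63 1;0 0 0 0 0 0.7 1;0 0 0 0 0 0.77 1;0 0 0 0 0 0.84 1")

```text
clock: 39.83
eef_pos: [548.1, -332.6, 87.2]
tool_rot: [3.14, 0.001, 1.822]
force: [1.9, 3.7, 3.9]
width: 12.8
gripper_force: 61.6
```

Request:
move_arm(rows="0 0 0 0 0 0.06 1;0 0 0 0 0 0.12 1;0 0 0 0 0 0.16 1;0 0 0 0 0 0.16 1;0 0 0 0 0 0.16 1;0 0 0 0 0 0.16 1;0 0 0 0 0 0.16 1")

```text
clock: 40.42
eef_pos: [548.4, -332.6, 87.2]
tool_rot: [3.14, 0.0, 1.578]
force: [1.9, 5.8, 5.9]
width: 12.9
gripper_force: 61.8
```

```bash
python3 -c "
from h import *
go(547,-334,87,np.pi/2)"
```

```text
at [ 548.4 -332.6   87.2] [3.14  0.    1.578] w 12.9 F [1.9 5.8 5.9] t 40.4 -> [-0.005 -0.005  0.001] [0.001 0.    0.005]
```

Request:
move_arm(rows="0 0 0 0 0 0 0.3;0 0 0 0 0 0 0.3;0 0 0 0 0 0 0.3;0 0 0 0 0 0 0.3;0 0 -0.06 0 0 0 0.3;0 0 -0.16 0 0 0 0.3;0 0 -0.28 0 0 0 0.3;0 0 -0.4 0 0 0 0.3;0 -0.1 -0.5 0 0 0 0.3;0 -0.2 -0.55 0 0 0 0.3;0 -0.3 -0.55 0 0 0 0.3;0 -0.35 -0.55 0 0 0 0.3")

```text
clock: 41.42
eef_pos: [437.8, -335.7, 252.3]
tool_rot: [-3.137, 0.004, 1.573]
force: [-0.8, 0.5, -0.8]
width: 29.9
gripper_force: 0.0
```

```bash
python3 -c "
from h import *
go(548,-332,87,np.pi/2)
crop('top','t11',(315,120,465,290),3.5)"
```

```text
at [ 437.8 -335.7  252.3] [-3.137  0.004  1.573] w 29.9 F [-0.8  0.5 -0.8] t 41.4 -> [0.014 0.37  0.549] [-0.003  0.003  0.001]
```

View pics/t11.png

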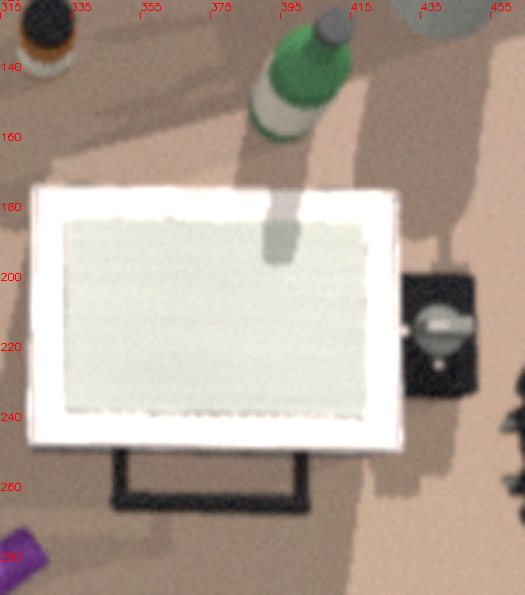

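The lid is shut, the dial bar at (442,212) has turned a quarter turn, and the arm is clear. Handing in.

```bash
python3 -c "
from cell import *
print(finish_job())"
```

```text
the job is handed in; nothing more can be done
None
```

I handed the job in at about 41 s: all four cobs are in grooves on the plate under the shut lid, the dial is at its first mark, and the carrot and potato are still in the bin; the hand-in returned no verdict.

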